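# Tip the drained vial block onto the thin stirrer

### The job

Lay the aluminium vial block down on the thin magnetic stirrer with its wells facing up: bring it, still standing on its end, square up against the stirrer's front edge, tip it over that edge with a push high up, and keep hold so that it comes down gently, without dropping even the last bit. Then slide it back along the middle of the stirrer until its end meets the temperature contact of the control console, press it home there for a moment with a light push, and let go with it square and snug. Never press or knock hard on the stirrer or console, and leave the beaker, the vial, the tip box and the tube rack where they are.

Things in the scene. Friction and masses are not known exactly. Their poses are not given: they have to be found in the camera images.
- block: aluminium vial block, 44 x 56 x 120 mm, 0.5 to 0.8 kg, standing on its 44 x 56 end at the start. Origin: centre of that end; z up its 120 mm height, x (44 mm) roughly towards the stirrer, y along the 56 mm width. Eight wells, 18 mm wide, 34 deep, open in its -x face; the plain +x face becomes the underside. Plain side faces (+y, -y) can be gripped.
- block_toe (a point): middle of the block's lower edge on the stirrer side (block x = +22 mm, z = 0): the edge that meets the stirrer
- block_head (a point): centre of the block's end that is uppermost at the start (block z = 120 mm); once laid down this end faces the console
- stirrer: thin magnetic stirrer, fixed, 190 mm deep (x) by 150 wide (y). Origin: centre of its plan, 12 mm below its flat white top; its feet are screwed out differently each time: the top lies 12 to 16 mm above the bench. x from the front edge (x = -95 mm, the low stop) to the grey console, which stands 22 mm above the top from x = 50 to 95. Blue outline: the block's field at y = 0, up to the console.
- stirrer_edge (a point): middle of the upper front edge of the stirrer (x = -95 mm, at the height of the top)
- stirrer_console (a point): middle of the foot of the console's front face (x = +50 mm, at the height of the top)
- console: the stirrer's raised grey control console, rigid with the stirrer, 45 mm deep (x) by 150 wide (y), top 34 mm above its origin; origin: centre of its plan, at the stirrer origin's height, axes as the stirrer's. In the middle of its front face (x = -22.5 mm) is a small copper temperature contact for the block's end.
- beaker: bystander: glass beaker, 52 mm across, 62 mm high; origin centre of its underside
- vial: bystander: amber vial with black cap, 17 mm across, 62 mm high; origin centre of its underside
- tip_box: bystander: blue pipette-tip box with pale lid, 85 x 120 x 66 mm; origin centre of its underside
- tube_rack: bystander: blue rack with four white tubes in a row, 50 x 170 mm, 151 mm high; origin centre of its underside

How it is judged:
By the outcome, as a careful person would: the job done as asked, in the order asked, and still so for the second after the job is handed in, with the robot touching nothing.
It also fails if it takes over 72 s, if anything falls off the work surface, if the arm or the gripper's body presses on something with over 40 N, if the wrist force passes 120 N, or if a joint passes its speed limit or range.

### The arm

A 7-joint arm with a two-finger parallel gripper is mounted at the origin on the work surface. World frame = base frame: x ahead of the robot, y to its left, z up, the work surface at z = 0. Lengths are in m, angles in rad, forces in N, time in s.
With the tool pointing down it reaches from about 0.425 to 0.875 m from the base axis. Payload 8.4 kg.
Tool frame: the origin (TCP) lies on the centre line of the jaws, within the pads' length; the fingertips stand 19 mm ahead of it and the grasp point (between the pads) is the TCP; z points along the fingers, y is the direction in which the jaws open and shut (so a half turn about z gives the same grasp; the last joint's range is limited). The gripper opens to 85 mm and grips with 20 to 120 N. Pads are 22 mm wide; open, the fingers measure 114 mm over their backs; the gripper's body (76 mm by 85 mm) begins 54 mm behind the grasp point. The pads swing forward as they close: fully open they stand 13 mm farther back than shut.
Start: joints at [1.141, 0.333, 0.04, 1.465, -0.013, 1.343, -0.059], TCP at [0.211, -0.615, 0.25] pointing down, gripper open.
Joint ranges: [-2.58, 2.58], [-0.38, 2.09], [-1.3, 1.39], [0.25, 2.4], [-1.5, 4.64], [0.08, 2.09], [-2.65, 2.65]. Speed limits (rad/s): [2.22, 2.22, 2.79, 2.79, 3.14, 3.14, 3.14].

### API

Orientations are given as a unit quaternion [x, y, z, w].
In Python, from cell import get_state, get_image, camera_model, sign_off gives the robot as it stands.
- The arm moves only by the tool play_rows, never from a script. Its argument "series" is one flat list of numbers, 6 for each row, row after row: the shift along the tool's x, y, z normalised to -1 to 1, where 1 is 0.75 m, then the turn, a rotation vector about the tool's x, y, z normalised to -1 to 1, where 1 is 60 degrees. A call has 1 to 8 rows; each row is the pose to reach, as a shift and turn from the pose commanded when the call began, along the tool's axes at that moment; what a row does not reach only later rows make up. A row lasts 1/8 s, in which the tool goes at most 62.5 mm and 10.7 degrees, less where a joint would pass 70% of its speed; a pose out of reach is approached as far as the arm can. A call with a number of a shift or a turn outside -1 to 1 is refused whole. A call with a gripper value outside its range is refused whole. "grip" is the opening, from -1 (shut) to 1 (fully open), set as the call begins (left out, the last holds). The fingers move at their own pace and stop on an object; "newtons" is the grip in N (left out, the last holds). Time passes only in rows, so rows that repeat a pose let the fingers close. It gives the time, the measured TCP pose, the force and the opening at its end, in the units of the state.
- get_state(): the state, without advancing time (a new reading comes with each control period).
- get_image(name): name is "scene" or "top"; returns (picture, depth): 384x512x3 uint8, red, green, blue; 384x512 float32, m along the optical axis (not along the pixel's ray), 0 where there is no reading.
- camera_model(name): a dict with "fov_y" (degrees; the focal length in pixels is half the picture's height over the tangent of half this angle, whatever the lens; pixels are square), "cx", "cy" (the principal point, pixels), "cam_to_world" (4x4, takes a point from camera to world coordinates). Camera axes: x right, y down, z forward; pixel columns grow to the right and rows downward; lengths in m; the calibration is good to about 2 mm. A picture is of the moment at which its call begins. camera_model takes no time and is no camera call.
- sign_off(): hands the job in, once; it reports no verdict.
The state is a dict: "t": time; "joints": joint angles; "joint_vel": joint speeds; "tau": joint torques, N m; "eef_pos": TCP position; "tcp_rot": TCP orientation; "contact_force": force on the tool from outside, world axes, zero at the start; "torque": the same for the moment, N m; "opening": finger opening in m.
Only numpy, scipy, OpenCV 4.12 (cv2) and the standard library are available. Lean on these libraries where they do the work, as an engineer would, in place of code of your own. Each camera call takes 0.05 s, during which the arm holds its last target.

## Working session

There is one attempt and no reset: what is moved stays moved. The work goes in short steps, Python scripts to look and compute and a tool call to move; the robot and the scene stay as the last step left them, time stands still between calls to the robot, and variables do not carry over. Pictures are saved under pics/ and viewed, and the job is handed in when it is done.

Besides the shell and the picture viewer there is one more tool, called after "Request:" as name(argument=value, ...) on one line, values as JSON. play_rows: Moves the arm, as the interface text tells. Scaled input: -1 to 1 covers 0.75 m each way for a shift and 60 degrees each way for a turn. Its arguments: {"type":"object","properties":{"series":{"type":"array","items":{"type":"number"}},"grip":{"type":"number"},"newtons":{"type":"number"}},"required":["series"]}

```bash
ls; mkdir -p pics
python3 - <<'E'
from cell import *
import cv2, numpy as np
s=get_state(); print({k:np.round(v,3).tolist() for k,v in s.items()})
for n in ("scene","top"):
    p,d=get_image(n); cv2.imwrite(f"pics/{n}0.png",p[:,:,::-1]); np.savez(f"{n}0.npz",p=p,d=d)
    m=camera_model(n); print(n,m)
E
```

```text
pics
{'t': 0.0, 'joints': [1.141, 0.334, 0.04, 1.466, -0.013, 1.343, -0.059], 'joint_vel': [0.001, 0.0, -0.001, -0.001, 0.0, 0.001, -0.001], 'tau': [0.001, -65.856, 1.366, -40.557, 0.017, 0.013, -0.0], 'eef_pos': [0.211, -0.614, 0.249], 'tcp_rot': [0.986, 0.165, -0.0, -0.001], 'contact_force': [-0.243, -0.384, -0.536], 'torque': [0.018, -0.025, -0.025], 'opening': 0.085}
scene {'fov_y': 52.02012642651982, 'cx': 262.0790754376834, 'cy': 193.89779726076318, 'cam_to_world': array([[ 0.37574171,  0.70119245, -0.60592682,  0.98339577],
       [ 0.92672343, -0.28525845,  0.24456348, -0.07818896],
       [-0.00135968, -0.65341928, -0.75699497,  0.61380819],
       [ 0.        ,  0.        ,  0.        ,  1.        ]])}
top {'fov_y': 54.73925665878545, 'cx': 254.25273377206605, 'cy': 186.7728474540725, 'cam_to_world': array([[ 0.01229347, -0.99923343,  0.0371674 ,  0.54524253],
       [-0.99991442, -0.01245119, -0.00401496,  0.06096524],
       [ 0.00447466, -0.03711486, -0.99930099,  0.88753844],
       [ 0.        ,  0.        ,  0.        ,  1.        ]])}
```

View pics/scene0.png

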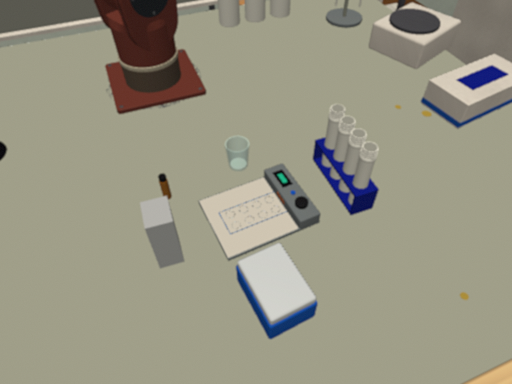

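View pics/top0.png

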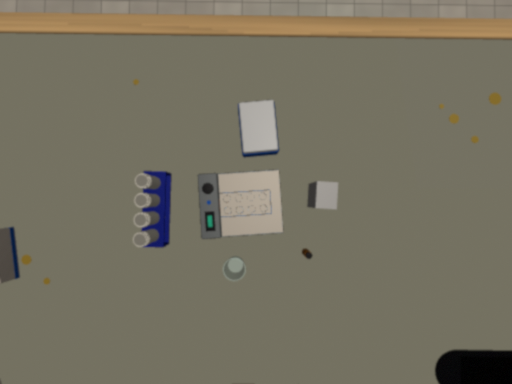

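```bash
cat > h.py <<'E'
from cell import *
import cv2, numpy as np
def cloud(n,d):
    m=camera_model(n); f=192/np.tan(np.radians(m['fov_y']/2)); v,u=np.mgrid[0:384,0:512]
    P=np.stack([(u-m['cx'])/f*d,(v-m['cy'])/f*d,d,np.ones_like(d)],-1)@np.array(m['cam_to_world']).T
    P=P[...,:3]; P[d<=0]=np.nan; return P
def rect(P):
    r=cv2.minAreaRect((P[:,:2]*1000).astype(np.float32)); return np.round(r[0],1),np.round(r[1],1),round(r[2],2)
E
python3 - <<'E'
from h import *
z=np.load('top0.npz'); P=cloud('top',z['d'])
big=cv2.resize(z['p'][80:280,120:360],None,fx=3.3,fy=3,interpolation=cv2.INTER_CUBIC); cv2.imwrite('pics/topc.png',big[:,:,::-1])
def st(name,r,zlo,zhi):
    Q=P[r[1]:r[3],r[0]:r[2]].reshape(-1,3); Q=Q[(Q[:,2]>zlo)&(Q[:,2]<zhi)]; print(name,len(Q),rect(Q),'z med',np.median(Q[:,2]).round(4),'mean',Q.mean(0).round(4),Q[:,2].std().round(4))
bench=P[280:330,150:400].reshape(-1,3); print('bench',np.nanmedian(bench[:,2]))
b2=P[180:240,285:300].reshape(-1,3); print('bench2',np.nanmedian(b2[:,2]))
st('block',(295,165,350,225),.11,.14)
st('stir',(222,160,300,245),.007,.022)
st('stirInner',(226,180,276,230),.0,.03)
st('cons',(190,165,226,245),.026,.05)
st('beaker',(215,250,255,285),.03,.09)
st('vial',(295,240,320,265),.03,.09)
st('box',(230,90,285,162),.05,.09)
st('rack',(125,160,180,255),.02,.2)
zs=np.load('scene0.npz'); S=cloud('scene',zs['d']); 
def st2(name,r,zlo,zhi):
    Q=S[r[1]:r[3],r[0]:r[2]].reshape(-1,3); Q=Q[(Q[:,2]>zlo)&(Q[:,2]<zhi)]; print('S',name,len(Q),rect(Q),'z med',np.median(Q[:,2]).round(4))
print(np.nanmedian(S[280:320,150:220,2]))
st2('block',(135,190,190,270),.112,.14); st2('stir',(195,175,300,255),.007,.022);st2('cons',(260,160,325,230),.028,.05)
st2('box',(230,240,320,340),.055,.09)
st2('vial',(155,170,175,202),.02,.09)
E
```

```text
bench -0.000772712372755946
bench2 -0.0008293384352802136
block 590 (array([559.6, -92.3]), array([44.6, 55.8]), 87.2) z med 0.1194 mean [ 0.5596 -0.0914  0.1192] 0.0017
stir 3778 (array([540.8,  66. ]), array([150.2, 144.2]), 4.59) z med 0.0135 mean [0.5398 0.0642 0.0135] 0.0015
stirInner 2489 (array([536. ,  65.7]), array([115.6, 115.9]), 0.77) z med 0.0135 mean [0.5359 0.0659 0.0135] 0.0015
cons 1285 (array([533.2, 160.9]), array([149.6,  45.4]), 4.49) z med 0.0354 mean [0.533  0.1604 0.036 ] 0.0031
beaker 205 (array([394.1, 100.3]), array([50.7, 48.8]), 0.39) z med 0.0579 mean [0.389  0.1017 0.0532] 0.0096
vial 58 (array([426.9, -64.3]), array([14.6, 16. ]), 67.04) z med 0.0599 mean [ 0.4279 -0.0635  0.0553] 0.0086
box 1829 (array([712.9,  50.4]), array([116.5,  82. ]), 5.92) z med 0.065 mean [0.7117 0.0504 0.0649] 0.0021
rack 2147 (array([525.4, 282.5]), array([ 50.4, 168.9]), 89.37) z med 0.091 mean [0.5254 0.2758 0.0995] 0.0419
0.0013567328010370416
S block 875 (array([558.8, -89.1]), array([44.1, 58.9]), 87.19) z med 0.1212
S stir 4868 (array([540.1,  70.6]), array([152.6, 147.2]), 4.39) z med 0.0155
S cons 1457 (array([532.7, 163.7]), array([152.2,  45.6]), 4.77) z med 0.0374
S box 3600 (array([713.1,  53.2]), array([115.3,  80.2]), 5.86) z med 0.0669
S vial 166 (array([427.4, -61.7]), array([16.8, 15.2]), 52.52) z med 0.0481
```

View pics/topc.png

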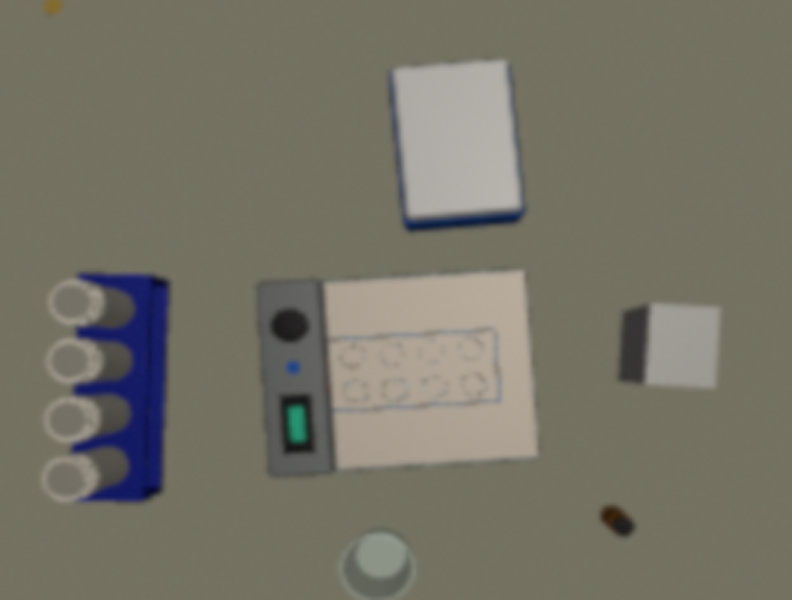

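```bash
cat >> h.py <<'E'
from scipy.spatial.transform import Rotation as R
def Rtool(yaw,phi):
    # yaw = heading (deg) of forward dir; phi tilt of tool z from down toward forward
    y=np.radians(yaw); p=np.radians(phi)
    f=np.array([np.cos(y),np.sin(y),0]); z=np.sin(p)*f+np.cos(p)*np.array([0,0,-1.]); yt=np.array([np.sin(y),-np.cos(y),0])
    x=np.cross(yt,z); return R.from_matrix(np.stack([x,yt,z],1))
def row(p0,R0,p1,R1):
    s=R0.inv().apply(np.array(p1)-p0)/.75; r=(R0.inv()*R1).as_rotvec()/np.radians(60); return np.round(np.r_[s,r],4).tolist()
def cur():
    s=get_state(); return np.array(s['eef_pos']),R.from_quat(s['tcp_rot'])
def desc():
    s=get_state(); p=np.array(s['eef_pos']); Rr=R.from_quat(s['tcp_rot']); z=Rr.apply([0,0,1]); y=Rr.apply([0,1,0])
    print('t',s['t'],'p',p.round(4),'z',z.round(3),'y',y.round(3),'phi',np.degrees(np.arccos(-z[2])).round(2),'yaw(y)',np.degrees(np.arctan2(y[0],-y[1])).round(2),'F',np.round(s['contact_force'],1),'op',round(s['opening'],4)); print('j',np.round(s['joints'],2))
E
python3 - <<'E'
from h import *
desc(); p,Rr=cur()
for yaw in (87.2,):
  for phi in (30,60): print(phi,row(p,Rr,[.553,-.2,.22],Rtool(yaw,phi)))
E
```

```text
t 0.1 p [ 0.2109 -0.6144  0.2495] z [-0.001  0.001 -1.   ] y [ 0.325 -0.946 -0.001] phi 0.08 yaw(y) 18.95 F [-0.3 -0.4 -0.3] op 0.0853
j [ 1.14  0.33  0.04  1.47 -0.01  1.34 -0.06]
30 [0.6108, -0.3745, 0.0398, 0.2962, 0.4382, -1.1104]
60 [0.6108, -0.3745, 0.0398, 0.5916, 0.874, -1.0273]
```

Request:
play_rows(series=[0.61,-0.375,0.04,0.25,0.38,-0.95,0.61,-0.375,0.04,0.25,0.38,-0.95,0.61,-0.375,0.04,0.25,0.38,-0.95,0.61,-0.375,0.04,0.25,0.38,-0.95,0.61,-0.375,0.04,0.25,0.38,-0.95,0.61,-0.375,0.04,0.25,0.38,-0.95,0.61,-0.375,0.04,0.25,0.38,-0.95,0.61,-0.375,0.04,0.25,0.38,-0.95], grip=1, newtons=30)

```text
t: 1.1
eef_pos: [0.5293, -0.2279, 0.2218]
tcp_rot: [0.763, 0.606, 0.166, -0.154]
contact_force: [0.9, -0.7, -0.3]
opening: 0.085
```

Run:
```python
from h import *
desc()
```

```text
t 1.1 p [ 0.5293 -0.2279  0.2218] z [ 0.066  0.436 -0.897] y [ 0.975 -0.218 -0.034] phi 26.19 yaw(y) 77.4 F [ 0.9 -0.7 -0.3] op 0.085
j [ 0.86  0.36 -0.36  1.58 -0.31  1.4   0.36]
```

Run:
```python
from h import *
p,Rr=cur()
print(row(p,Rr,[.553,-.2,.2],Rtool(87.2,60)))
```

```text
[0.0263, 0.0237, 0.0444, 0.0891, 0.5604, -0.1434]
```

Request:
play_rows(series=[0.0263,0.0237,0.0444,0.0891,0.5604,-0.1434,0.0263,0.0237,0.0444,0.0891,0.5604,-0.1434,0.0263,0.0237,0.0444,0.0891,0.5604,-0.1434,0.0263,0.0237,0.0444,0.0891,0.5604,-0.1434,0.0263,0.0237,0.0444,0.0891,0.5604,-0.1434,0.0263,0.0237,0.0444,0.0891,0.5604,-0.1434])

```text
t: 1.85
eef_pos: [0.5527, -0.2005, 0.2021]
tcp_rot: [0.627, 0.599, 0.361, -0.343]
contact_force: [0.2, -0.1, -0.1]
opening: 0.0852
```

Run:
```python
from h import *
desc()
p,Rr=cur()
print(row(p,Rr,[.5531,-.1975,.155],Rtool(87.2,60)))
g=np.array([.5591,-.0937,.095])
print(row(p,Rr,g-.12*Rtool(87.2,60).apply([0,0,1]),Rtool(87.2,60)), row(p,Rr,g,Rtool(87.2,60)))
```

```text
t 1.85 p [ 0.5527 -0.2005  0.2021] z [ 0.042  0.863 -0.503] y [ 0.999 -0.047  0.002] phi 59.77 yaw(y) 87.31 F [ 0.2 -0.1 -0.1] op 0.0852
j [ 0.98  0.71 -0.44  1.42 -0.58  1.66  0.64]
[-0.0522, 0.0001, 0.035, -0.0004, 0.0038, 0.0028]
[-0.0522, 0.0014, 0.0351, -0.0004, 0.0038, 0.0028] [-0.0516, 0.0014, 0.1951, -0.0004, 0.0038, 0.0028]
```

Request:
play_rows(series=[-0.0522,0.0014,0.035,0,0.0038,0.0028,-0.0522,0.0014,0.035,0,0.0038,0.0028,-0.0522,0.0014,0.035,0,0.0038,0.0028])

```text
t: 2.22
eef_pos: [0.554, -0.1981, 0.1559]
tcp_rot: [0.627, 0.597, 0.363, -0.345]
contact_force: [-0.0, -0.5, 0.8]
opening: 0.0854
```

Run:
```python
from h import *
desc()
for n in ("scene","top"):
    p,d=get_image(n); cv2.imwrite(f"pics/{n}1.png",cv2.resize(p[100:300,100:400] if n=='scene' else p[130:330,200:500],None,fx=2.6,fy=2.6)[:,:,::-1])
```

```text
t 2.225 p [ 0.554  -0.1981  0.1559] z [ 0.042  0.866 -0.498] y [ 0.999 -0.049 -0.   ] phi 60.11 yaw(y) 87.19 F [-0.  -0.5  0.8] op 0.0854
j [ 0.97  0.76 -0.43  1.44 -0.57  1.6   0.68]
```

View pics/scene1.png

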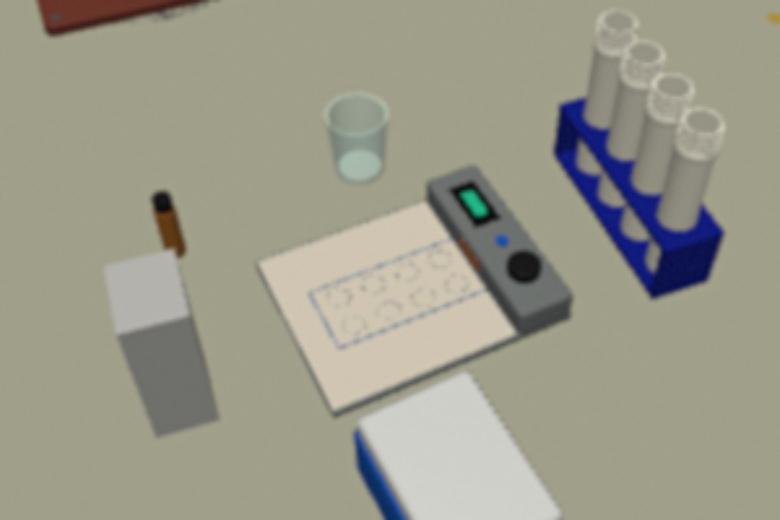

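View pics/top1.png

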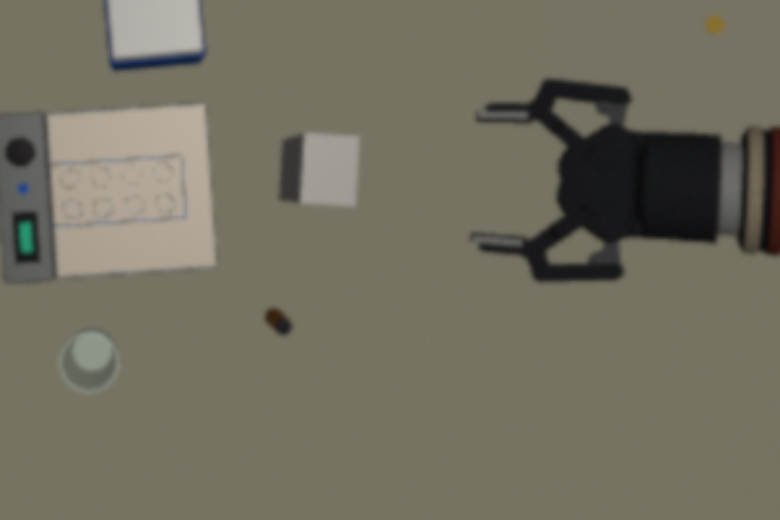

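Run:
```python
from h import *
p,Rr=cur()
g=np.array([.5591,-.0937,.095])
print(row(p,Rr,g,Rtool(87.2,60)))
```

```text
[-0.0004, -0.0003, 0.1618, 0.0008, -0.0014, 0.0002]
```

Request:
play_rows(series=[0,0,0.05,0,0,0,0,0,0.1,0,0,0,0,0,0.13,0,0,0,0,0,0.15,0,0,0,0,0,0.161,0,0,0,0,0,0.161,0,0,0,0,0,0.161,0,0,0])

```text
t: 3.2
eef_pos: [0.5587, -0.0948, 0.0938]
tcp_rot: [0.627, 0.596, 0.363, -0.346]
contact_force: [0.1, -0.5, -0.1]
opening: 0.0854
```

Run:
```python
from h import *
desc()
for n in ("scene","top"):
    p,d=get_image(n); cv2.imwrite(f"pics/{n}2.png",cv2.resize(p[130:300,100:300] if n=='scene' else p[150:250,250:400],None,fx=3.8,fy=3.5)[:,:,::-1])
```

```text
t 3.2 p [ 0.5587 -0.0948  0.0938] z [ 0.043  0.866 -0.498] y [ 0.999 -0.051 -0.001] phi 60.15 yaw(y) 87.09 F [ 0.1 -0.5 -0.1] op 0.0854
j [ 0.91  0.76 -0.48  1.63 -0.61  1.38  0.72]
```

View pics/scene2.png

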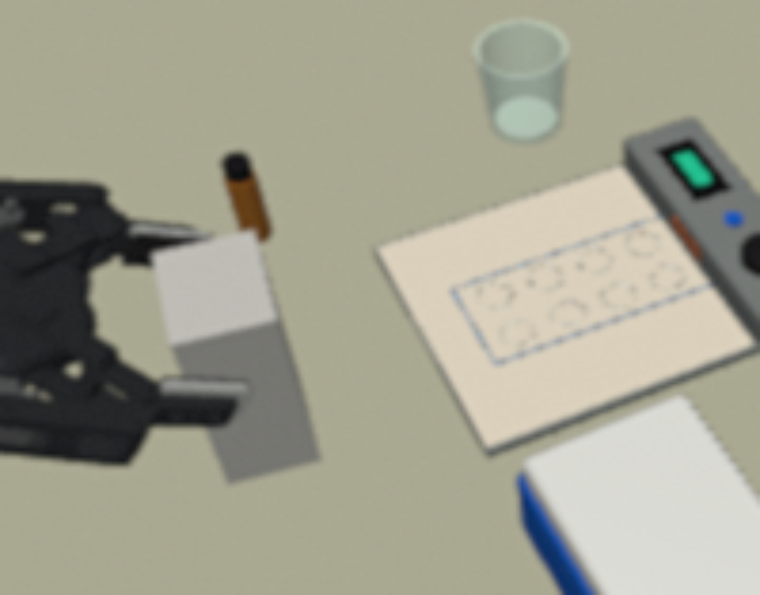

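View pics/top2.png

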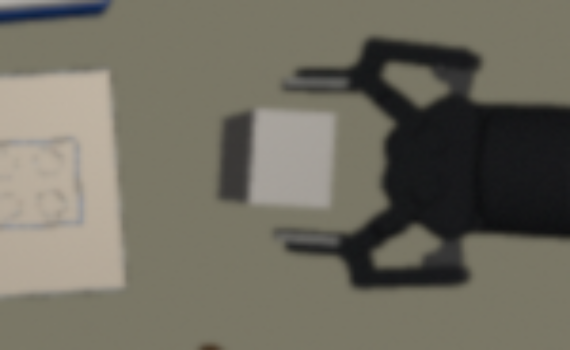

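Request:
play_rows(series=[0,0,0,0,0,0,0,0,0,0,0,0,0,0,0,0,0,0,0,0,0,0,0,0,0,0,0,0,0,0,0,0,0,0,0,0], grip=-1, newtons=40)

```text
t: 4.05
eef_pos: [0.5586, -0.094, 0.0937]
tcp_rot: [0.627, 0.596, 0.363, -0.346]
contact_force: [1.1, -1.8, 4.5]
opening: 0.0556
```

Run:
```python
from h import *
desc()
for n in ("scene","top"):
    p,d=get_image(n); np.savez(f"{n}3.npz",p=p,d=d); cv2.imwrite(f"pics/{n}3.png",cv2.resize(p[130:300,100:300] if n=='scene' else p[150:250,250:400],None,fx=3.8,fy=3.5)[:,:,::-1])
    P=cloud(n,d); r=(295,165,350,225) if n=='top' else (135,190,190,270)
    Q=P[r[1]:r[3],r[0]:r[2]].reshape(-1,3); Q=Q[(Q[:,2]>.114)&(Q[:,2]<.13)]; print(len(Q),rect(Q))
```

```text
t 4.05 p [ 0.5586 -0.094   0.0937] z [ 0.043  0.867 -0.497] y [ 0.999 -0.05  -0.002] phi 60.18 yaw(y) 87.13 F [ 1.1 -1.8  4.5] op 0.0556
j [ 0.91  0.76 -0.48  1.63 -0.61  1.38  0.72]
1140 (array([564. , -94.7]), array([ 58.7, 118.5]), 80.99)
856 (array([ 558.6, -102.8]), array([119.5,  69.9]), 1.13)
```

View pics/scene3.png

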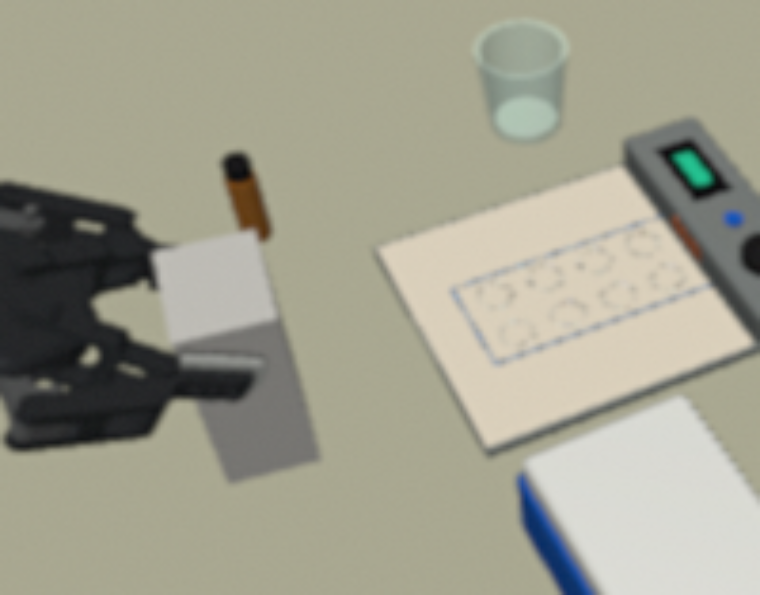

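View pics/top3.png

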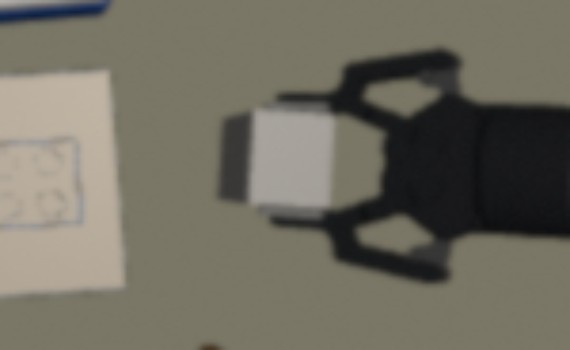

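Run:
```python
from h import *
p,Rr=cur()
R1=Rtool(94.55,60.18)
print(row(p,Rr,p+[0,0,.005],Rr)); T=np.array([.548,-.0322,.0987])
print(row(p,Rr,T,R1))
p2=p+[0,0,.005]
for k in (.15,.4,.65,.85,1): print(*row(p,Rr,p2+k*(T-p2),Rtool(87.13+k*7.42,60.18)),sep=', ')
```

```text
[0.0058, -0.0, -0.0033, 0.0, 0.0, 0.0]
[0.0463, -0.0183, 0.0675, 0.1065, -0.0001, -0.0628]
0.0119, -0.0027, 0.0073, 0.0153, -0.0, -0.0105
0.022, -0.0073, 0.025, 0.0422, -0.0, -0.0259
0.0321, -0.0119, 0.0427, 0.069, -0.0001, -0.0413
0.0402, -0.0155, 0.0569, 0.0904, -0.0001, -0.0536
0.0463, -0.0183, 0.0675, 0.1065, -0.0001, -0.0628
```

Request:
play_rows(series=[0.0058,0,-0.0033,0,0,0,0.0058,0,-0.0033,0,0,0,0.0119,-0.0027,0.0073,0.0153,0,-0.0095,0.022,-0.0073,0.025,0.0422,0,-0.025,0.0321,-0.0119,0.0427,0.069,0,-0.041,0.0402,-0.0155,0.0569,0.0904,0,-0.0536,0.0463,-0.0183,0.0675,0.1065,0,-0.0628,0.0463,-0.0183,0.0675,0.1065,0,-0.0628])

```text
t: 5.15
eef_pos: [0.5477, -0.031, 0.0986]
tcp_rot: [0.586, 0.636, 0.34, -0.369]
contact_force: [0.7, -0.7, -6.5]
opening: 0.0551
```

Run:
```python
from h import *
desc()
for n in ("scene","top"):
    p,d=get_image(n); np.savez(f"{n}4.npz",p=p,d=d); cv2.imwrite(f"pics/{n}4.png",cv2.resize(p[130:290,100:310] if n=='scene' else p[150:250,220:370],None,fx=3.7 if n=='scene' else 5,fy=3.7 if n=='scene' else 5,interpolation=cv2.INTER_CUBIC)[:,:,::-1])
```

```text
t 5.15 p [ 0.5477 -0.031   0.0986] z [-0.071  0.865 -0.497] y [ 0.997  0.081 -0.   ] phi 60.21 yaw(y) 94.67 F [ 0.7 -0.7 -6.5] op 0.0551
j [ 0.84  0.75 -0.52  1.66 -0.58  1.39  0.72]
```

View pics/scene4.png

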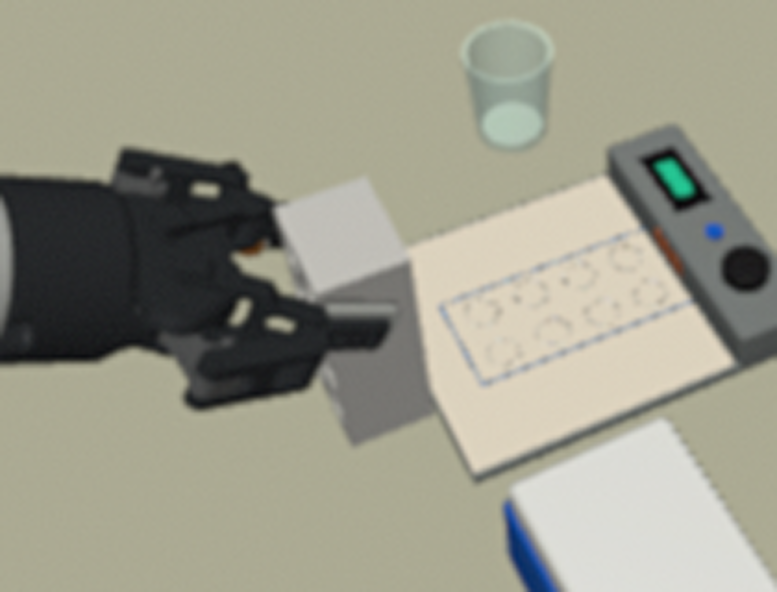

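View pics/top4.png

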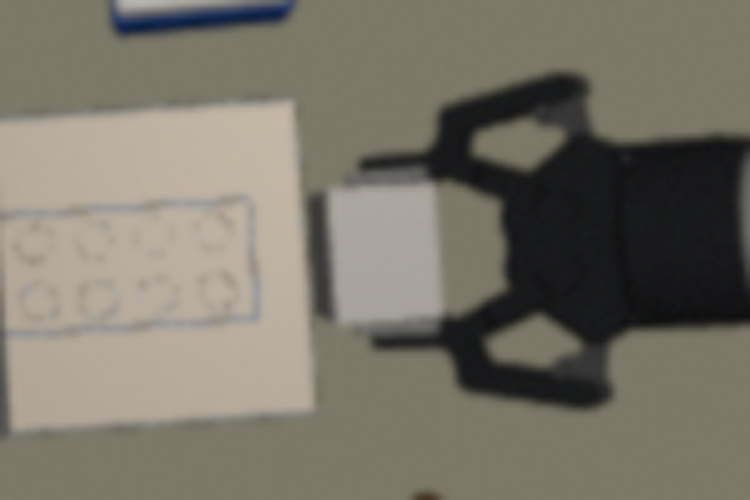

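```bash
cat >> h.py <<'E'
def meas(n,p,d,ylim=None):
    P=cloud(n,d); g=p.mean(-1); 
    m=(P[...,2]>.108)&(P[...,2]<.145)&(g>120)&(abs(P[...,0]-.55)<.05)&(abs(P[...,1]+.04)<.08)
    m=cv2.morphologyEx(m.astype(np.uint8),cv2.MORPH_OPEN,np.ones((3,3)))>0
    return rect(P[m]),m.sum(),np.median(P[m][:,2])
E
python3 - <<'E'
from h import *
for n in ('top','scene'):
    z=np.load(n+'4.npz'); print(n,meas(n,z['p'],z['d']))
    z=np.load(n+'0.npz'); P=cloud(n,z['d']); g=z['p'].mean(-1)
    # stirrer white: local contour
    m=(abs(P[...,2]-(.0135 if n=='top' else .0155))<.006)&(P[...,1]>-.02)&(P[...,1]<.15)&(abs(P[...,0]-.54)<.09)
    m=cv2.morphologyEx(m.astype(np.uint8),cv2.MORPH_OPEN,np.ones((5,5)))>0
    print('st',rect(P[m]),m.sum())
    m=(P[...,2]>.03)&(P[...,2]<.046)&(P[...,1]>.13)&(P[...,1]<.2)&(abs(P[...,0]-.54)<.09)
    m=cv2.morphologyEx(m.astype(np.uint8),cv2.MORPH_OPEN,np.ones((3,3)))>0
    print('co',rect(P[m]),m.sum())
E
```

```text
top ((array([546.6, -29.7]), array([57.9, 44. ]), 4.84), np.int64(582), np.float64(0.12410732971626559))
st (array([540.7,  66.6]), array([150.2, 145.2]), 4.56) 3887
co (array([533.2, 160.9]), array([149.6,  45.4]), 4.49) 1222
scene ((array([543.2, -26.1]), array([76.6, 44.1]), 4.36), np.int64(760), np.float64(0.12618391861607997))
st (array([540.1,  70.5]), array([152.5, 147. ]), 4.28) 4834
co (array([532.6, 163.7]), array([151.9,  45.6]), 4.77) 1298
```

```bash
cat >> h.py <<'E'
def mv(fwd,left,up,yaw=94.55,dphi=0,dyaw=0):
    p,Rr=cur(); y=np.radians(yaw); f=np.array([np.cos(y),np.sin(y),0]); l=np.array([-f[1],f[0],0])
    w=(fwd*f+left*l+np.array([0,0,up]))/1000
    rv=R.from_rotvec(np.radians(dyaw)*np.array([0,0,1]))*R.from_rotvec(np.radians(dphi)*(np.array([f[1],-f[0],0])))*Rr
    return row(p,Rr,p+w,rv)
E
python3 - <<'E'
from h import *
print(mv(0,-1,-4.7),mv(1.0,-1,-4.7),mv(2,-1,-4.7)); print(mv(0,0,0,dphi=10))
E
```

```text
[-0.0054, 0.0013, 0.0031, 0.0, 0.0, 0.0] [-0.0048, 0.0013, 0.0043, 0.0, 0.0, 0.0] [-0.0041, 0.0013, 0.0054, 0.0, 0.0, 0.0]
[0.0, 0.0, 0.0, 0.0001, 0.1667, 0.0]
```

Request:
play_rows(series=[-0.0025,0.0006,0.0015,0,0,0,-0.0045,0.0013,0.0026,0,0,0,-0.0054,0.0013,0.0031,0,0,0,-0.0054,0.0013,0.0031,0,0,0,-0.0048,0.0013,0.0043,0,0,0,-0.0048,0.0013,0.0043,0,0,0])

```text
t: 6.0
eef_pos: [0.5486, -0.0307, 0.0939]
tcp_rot: [0.587, 0.636, 0.34, -0.369]
contact_force: [1.3, 0.5, -4.7]
opening: 0.0556
```

Run:
```python
from h import *
desc(); print(mv(1,0,0),mv(0,0,-1))
```

```text
t 6.0 p [ 0.5486 -0.0307  0.0939] z [-0.069  0.865 -0.497] y [ 0.997  0.08  -0.   ] phi 60.2 yaw(y) 94.58 F [ 1.3  0.5 -4.7] op 0.0556
j [ 0.84  0.75 -0.51  1.66 -0.58  1.38  0.72]
[0.0007, 0.0, 0.0012, 0.0, 0.0, 0.0] [-0.0012, 0.0, 0.0007, 0.0, 0.0, 0.0]
```

Request:
play_rows(series=[-0.0002,0,0.0001,0,0,0,0.0001,0,0.0007,0,0,0,0.0005,0,0.0013,0,0,0,0.0005,0,0.0013,0,0,0])

```text
t: 6.5
eef_pos: [0.5487, -0.0299, 0.0938]
tcp_rot: [0.587, 0.636, 0.34, -0.368]
contact_force: [0.7, -1.2, -2.3]
opening: 0.0555
```

Run:
```python
from h import *
desc()
```

```text
t 6.5 p [ 0.5487 -0.0299  0.0938] z [-0.069  0.865 -0.497] y [0.997 0.08  0.   ] phi 60.2 yaw(y) 94.56 F [ 0.7 -1.2 -2.3] op 0.0555
j [ 0.84  0.75 -0.51  1.66 -0.58  1.38  0.72]
```

Request:
play_rows(series=[0.0004,0,0.0006,0,0,0,0.0007,0,0.0012,0,0,0,0.0007,0,0.0012,0,0,0])

```text
t: 6.88
eef_pos: [0.5487, -0.0292, 0.0938]
tcp_rot: [0.587, 0.636, 0.34, -0.368]
contact_force: [0.2, -4.0, -1.3]
opening: 0.0555
```

Run:
```python
from h import *
desc()
p,d=get_image("top"); np.savez("top5.npz",p=p,d=d); cv2.imwrite("pics/top5.png",cv2.resize(p[160:240,240:360],None,fx=6.5,fy=6.5,interpolation=cv2.INTER_CUBIC)[:,:,::-1])
```

```text
t 6.875 p [ 0.5487 -0.0292  0.0938] z [-0.069  0.865 -0.497] y [0.997 0.079 0.   ] phi 60.17 yaw(y) 94.54 F [ 0.2 -4.  -1.3] op 0.0555
j [ 0.84  0.75 -0.52  1.66 -0.58  1.38  0.72]
```

View pics/top5.png

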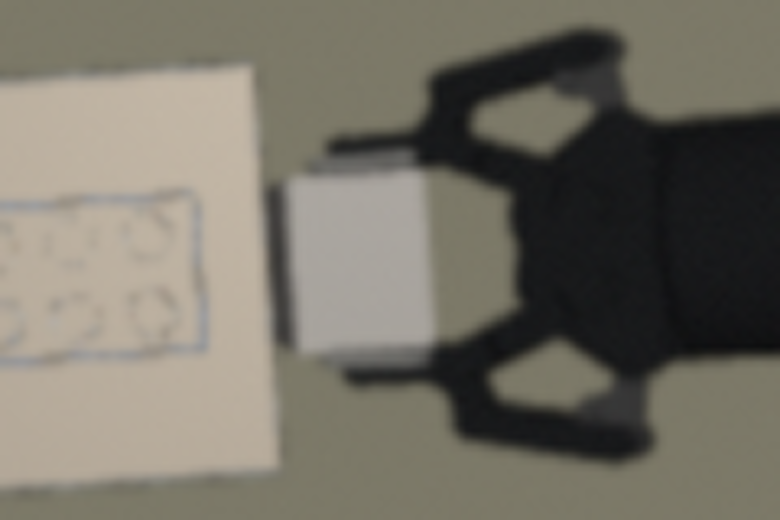

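Request:
play_rows(series=[0.0004,0,0.0006,0,0,0,0.0004,0,0.0006,0,0,0,0.0005,0,0.0009,0,0,0,0.0005,0,0.0009,0,0,0])

```text
t: 7.42
eef_pos: [0.5487, -0.029, 0.0939]
tcp_rot: [0.587, 0.636, 0.34, -0.368]
contact_force: [-0.4, -6.4, 2.0]
opening: 0.0554
```

Run:
```python
from h import *
desc()
```

```text
t 7.425 p [ 0.5487 -0.029   0.0939] z [-0.068  0.865 -0.498] y [0.997 0.079 0.   ] phi 60.15 yaw(y) 94.52 F [-0.4 -6.4  2. ] op 0.0554
j [ 0.84  0.75 -0.52  1.66 -0.58  1.38  0.72]
```

```bash
cat >> h.py <<'E'
A0=60.15
def arc(ths,a=25.3,b=79.6,bias=(0,0)):
    p,Rr=cur(); phi=np.degrees(np.arccos(-Rr.apply([0,0,1])[2])*np.sign(Rr.apply([0,0,1])[1])); t0=A0-phi
    f=lambda t:np.array([-a*np.cos(np.radians(t))+b*np.sin(np.radians(t)),a*np.sin(np.radians(t))+b*np.cos(np.radians(t))])
    print('theta now',t0)
    out=[]
    for k,t in enumerate(ths):
        d=f(t)-f(t0)+np.array(bias)*(k+1)/len(ths); out+=mv(d[0],0,d[1],dphi=-(t-t0))
    print(out)
E
python3 - <<'E'
from h import *
desc(); arc([1,3,5,7,9])
E
```

```text
t 7.425 p [ 0.5487 -0.029   0.0939] z [-0.068  0.865 -0.498] y [0.997 0.079 0.   ] phi 60.15 yaw(y) 94.52 F [-0.4 -6.4  2. ] op 0.0554
j [ 0.84  0.75 -0.52  1.66 -0.58  1.38  0.72]
theta now 0.0019489899873832428
[0.0014, -0.0, 0.0013, -0.0, -0.0166, -0.0, 0.0042, -0.0, 0.004, -0.0, -0.05, -0.0, 0.0069, -0.0, 0.0069, -0.0, -0.0833, -0.0, 0.0094, -0.0, 0.0098, -0.0, -0.1166, -0.0001, 0.0119, -0.0, 0.0128, -0.0, -0.15, -0.0001]
```

Request:
play_rows(series=[0.0014,0,0.0013,0,-0.0166,0,0.0042,0,0.004,0,-0.05,0,0.0069,0,0.0069,0,-0.0833,0,0.0094,0,0.0098,0,-0.1166,0,0.0119,0,0.0128,0,-0.15,0])

```text
t: 8.05
eef_pos: [0.5477, -0.016, 0.0968]
tcp_rot: [0.612, 0.663, 0.293, -0.317]
contact_force: [0.4, -5.9, -0.2]
opening: 0.0559
```

Run:
```python
from h import *
desc(); arc([10,12,14,16,18,20])
p,d=get_image("scene"); cv2.imwrite("pics/scene6.png",cv2.resize(p[130:290,100:310],None,fx=3.7,fy=3.7,interpolation=cv2.INTER_CUBIC)[:,:,::-1])
```

```text
t 8.05 p [ 0.5477 -0.016   0.0968] z [-0.061  0.776 -0.628] y [0.997 0.079 0.   ] phi 51.07 yaw(y) 94.52 F [ 0.4 -5.9 -0.2] op 0.0559
j [ 0.78  0.64 -0.51  1.72 -0.54  1.28  0.66]
theta now 9.075472730776248
[0.0013, -0.0, 0.0012, -0.0, -0.0154, -0.0, 0.0041, -0.0, 0.0039, -0.0, -0.0487, -0.0, 0.0068, -0.0, 0.0068, -0.0, -0.0821, -0.0, 0.0093, -0.0, 0.0097, -0.0, -0.1154, -0.0001, 0.0118, -0.0, 0.0127, -0.0, -0.1487, -0.0001, 0.0142, -0.0, 0.0158, -0.0, -0.1821, -0.0001]
```

View pics/scene6.png

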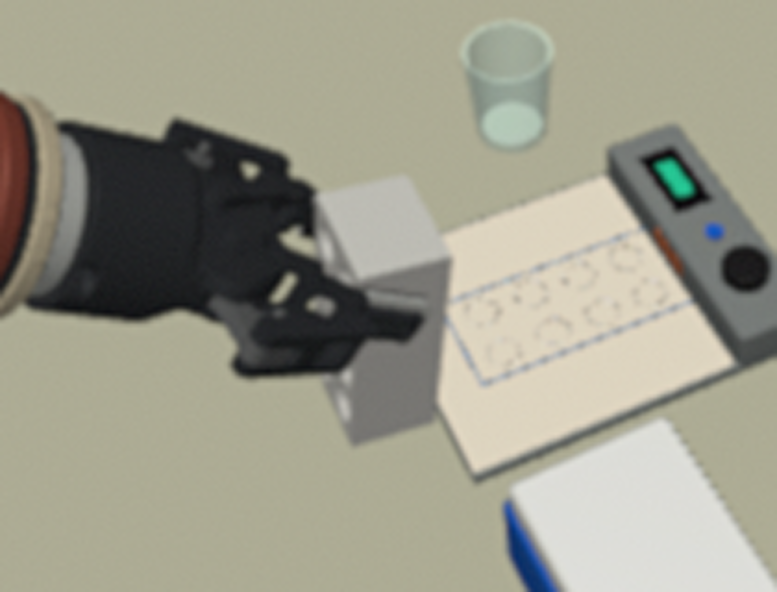

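Request:
play_rows(series=[0.0013,0,0.0012,0,-0.0154,0,0.0041,0,0.0039,0,-0.0487,0,0.0068,0,0.0068,0,-0.0821,0,0.0093,0,0.0097,0,-0.1154,0,0.0118,0,0.0127,0,-0.1487,0,0.0142,0,0.0158,0,-0.1821,0])

```text
t: 8.85
eef_pos: [0.5464, 0.0005, 0.0976]
tcp_rot: [0.637, 0.69, 0.233, -0.252]
contact_force: [1.6, -5.6, -1.9]
opening: 0.0554
```

Run:
```python
from h import *
desc(); arc([22,24,26,28,30,32])
```

```text
t 8.85 p [5.464e-01 5.000e-04 9.760e-02] z [-0.051  0.642 -0.765] y [0.997 0.08  0.001] phi 40.1 yaw(y) 94.56 F [ 1.6 -5.6 -1.9] op 0.0554
j [ 0.7   0.52 -0.5   1.78 -0.46  1.17  0.55]
theta now 20.04868904387456
[0.0028, 0.0, 0.0026, 0.0, -0.0325, -0.0, 0.0055, 0.0, 0.0054, 0.0, -0.0659, -0.0, 0.0081, 0.0, 0.0082, 0.0001, -0.0992, -0.0, 0.0106, 0.0, 0.0112, 0.0001, -0.1325, -0.0, 0.0131, 0.0, 0.0142, 0.0001, -0.1659, -0.0, 0.0154, 0.0, 0.0174, 0.0001, -0.1992, -0.0]
```

Request:
play_rows(series=[0.0028,0,0.0026,0,-0.0325,0,0.0055,0,0.0054,0,-0.0659,0,0.0081,0,0.0082,0,-0.0992,0,0.0106,0,0.0112,0,-0.1325,0,0.0131,0,0.0142,0,-0.1659,0,0.0154,0,0.0174,0,-0.1992,0])

```text
t: 9.6
eef_pos: [0.5449, 0.0177, 0.095]
tcp_rot: [0.658, 0.713, 0.165, -0.179]
contact_force: [2.8, -5.1, -1.1]
opening: 0.056
```

Run:
```python
from h import *
desc(); arc([34,36,38,40,42,44])
```

```text
t 9.6 p [0.5449 0.0177 0.095 ] z [-0.037  0.47  -0.882] y [0.997 0.08  0.001] phi 28.16 yaw(y) 94.58 F [ 2.8 -5.1 -1.1] op 0.056
j [ 0.57  0.41 -0.48  1.83 -0.34  1.07  0.38]
theta now 31.991915377841163
[0.0028, 0.0, 0.0027, 0.0, -0.0335, -0.0, 0.0056, 0.0, 0.0055, 0.0, -0.0668, -0.0, 0.0082, 0.0, 0.0083, 0.0001, -0.1001, -0.0, 0.0107, 0.0, 0.0113, 0.0001, -0.1335, -0.0, 0.0131, 0.0, 0.0143, 0.0001, -0.1668, -0.0, 0.0154, 0.0, 0.0175, 0.0001, -0.2001, -0.0001]
```

Request:
play_rows(series=[0.0028,0,0.0027,0,-0.0335,0,0.0056,0,0.0055,0,-0.0668,0,0.0082,0,0.0083,0,-0.1001,0,0.0107,0,0.0113,0,-0.1335,0,0.0131,0,0.0143,0,-0.1668,0,0.0154,0,0.0175,0,-0.2001,0])

```text
t: 10.35
eef_pos: [0.5436, 0.0341, 0.0891]
tcp_rot: [0.671, 0.728, 0.096, -0.103]
contact_force: [2.5, -5.1, -1.4]
opening: 0.0555
```

Run:
```python
from h import *
desc(); arc([46,48,50,52,54,56])
p,d=get_image("scene"); cv2.imwrite("pics/scene7.png",cv2.resize(p[130:290,100:310],None,fx=3.7,fy=3.7,interpolation=cv2.INTER_CUBIC)[:,:,::-1])
```

```text
t 10.35 p [0.5436 0.0341 0.0891] z [-0.022  0.278 -0.96 ] y [0.997 0.08  0.001] phi 16.16 yaw(y) 94.6 F [ 2.5 -5.1 -1.4] op 0.0555
j [ 0.42  0.34 -0.45  1.87 -0.16  0.99  0.16]
theta now 43.98772741318435
[0.0028, 0.0, 0.0027, 0.0, -0.0335, -0.0, 0.0056, 0.0, 0.0055, 0.0001, -0.0669, -0.0, 0.0082, 0.0, 0.0083, 0.0001, -0.1002, -0.0001, 0.0107, 0.0, 0.0113, 0.0001, -0.1335, -0.0001, 0.0131, 0.0, 0.0143, 0.0002, -0.1669, -0.0001, 0.0154, 0.0, 0.0175, 0.0002, -0.2002, -0.0001]
```

View pics/scene7.png

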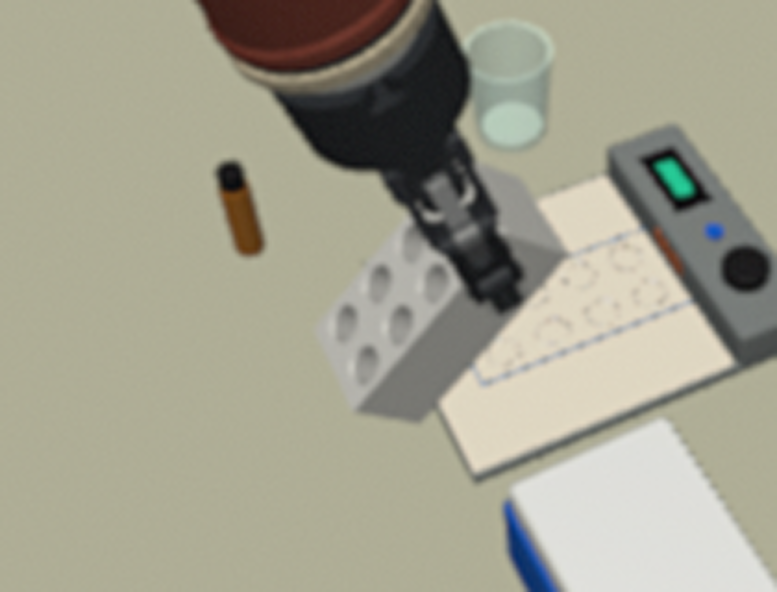

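Request:
play_rows(series=[0.0028,0,0.0027,0,-0.0335,0,0.0056,0,0.0055,0,-0.0669,0,0.0082,0,0.0083,0,-0.1002,0,0.0107,0,0.0113,0,-0.1335,0,0.0131,0,0.0143,0,-0.1669,0,0.0154,0,0.0175,0,-0.2002,0])

```text
t: 11.15
eef_pos: [0.5416, 0.049, 0.0793]
tcp_rot: [0.678, 0.734, 0.025, -0.027]
contact_force: [2.7, -3.4, -2.8]
opening: 0.0557
```

Run:
```python
from h import *
desc(); arc([58,60,62,64,66,68])
```

```text
t 11.15 p [0.5416 0.049  0.0793] z [-0.007  0.073 -0.997] y [ 0.997  0.08  -0.001] phi 4.22 yaw(y) 94.61 F [ 2.7 -3.4 -2.8] op 0.0557
j [ 0.24  0.31 -0.42  1.89  0.06  0.96 -0.12]
theta now 55.93120230368518
[0.0029, 0.0, 0.0028, 0.0, -0.0345, 0.0, 0.0056, 0.0, 0.0055, 0.0001, -0.0678, 0.0001, 0.0083, 0.0, 0.0084, 0.0001, -0.1011, 0.0001, 0.0108, 0.0, 0.0114, 0.0001, -0.1345, 0.0002, 0.0132, 0.0, 0.0144, 0.0002, -0.1678, 0.0002, 0.0155, 0.0, 0.0176, 0.0002, -0.2011, 0.0002]
```

Request:
play_rows(series=[0.0029,0,0.0028,0,-0.0345,0,0.0056,0,0.0055,0,-0.0678,0,0.0083,0,0.0084,0,-0.1011,0,0.0108,0,0.0114,0,-0.1345,0,0.0132,0,0.0144,0,-0.1678,0,0.0155,0,0.0176,0,-0.2011,0])

```text
t: 11.9
eef_pos: [0.5404, 0.0615, 0.067]
tcp_rot: [0.676, 0.733, -0.047, 0.05]
contact_force: [1.2, -2.2, -1.9]
opening: 0.0556
```

Run:
```python
from h import *
desc(); arc([70,72,74,76,78,79])
p,d=get_image("scene"); cv2.imwrite("pics/scene8.png",cv2.resize(p[130:290,100:310],None,fx=3.7,fy=3.7,interpolation=cv2.INTER_CUBIC)[:,:,::-1])
```

```text
t 11.9 p [0.5404 0.0615 0.067 ] z [ 0.01  -0.136 -0.991] y [ 0.997  0.08  -0.001] phi 7.86 yaw(y) 94.62 F [ 1.2 -2.2 -1.9] op 0.0556
j [ 0.05  0.33 -0.38  1.9   0.31  0.99 -0.41]
theta now 68.00567221471015
[0.0028, 0.0, 0.0027, 0.0, -0.0332, 0.0, 0.0055, 0.0, 0.0054, 0.0001, -0.0666, 0.0001, 0.0082, 0.0, 0.0083, 0.0001, -0.0999, 0.0001, 0.0107, 0.0, 0.0113, 0.0002, -0.1332, 0.0002, 0.0131, 0.0, 0.0143, 0.0002, -0.1666, 0.0002, 0.0143, 0.0, 0.0159, 0.0002, -0.1832, 0.0002]
```

View pics/scene8.png

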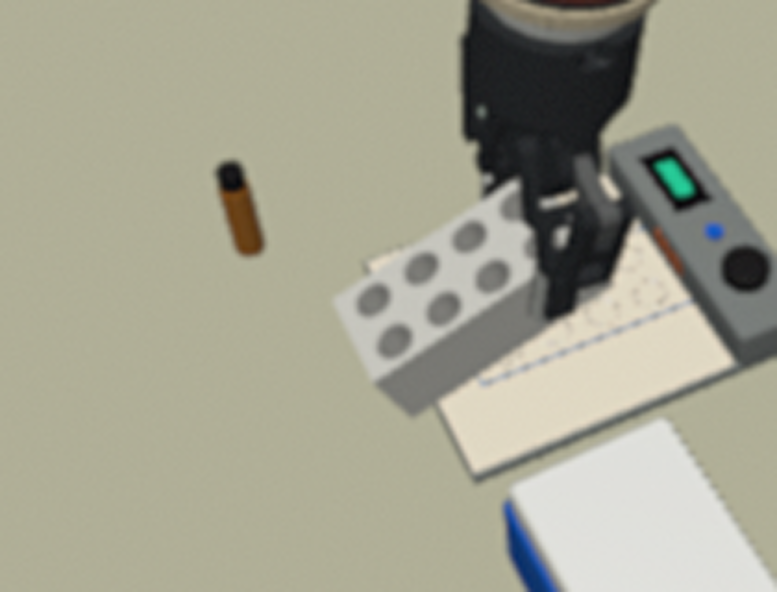

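Request:
play_rows(series=[0.0028,0,0.0027,0,-0.0332,0,0.0055,0,0.0054,0,-0.0666,0,0.0082,0,0.0083,0,-0.0999,0,0.0107,0,0.0113,0,-0.1332,0,0.0131,0,0.0143,0,-0.1666,0,0.0143,0,0.0159,0,-0.1832,0])

```text
t: 12.7
eef_pos: [0.5395, 0.0708, 0.0537]
tcp_rot: [0.669, 0.725, -0.111, 0.119]
contact_force: [-0.6, -0.8, -0.1]
opening: 0.0552
```

Run:
```python
from h import *
desc(); arc([80,81,82,83,84,85])
for n in ('scene','top'):
    p,d=get_image(n); np.savez(n+'9.npz',p=p,d=d); P=cloud(n,d); c=p[130:290,100:310] if n=='scene' else p[150:250,200:340]
    cv2.imwrite(f"pics/{n}9.png",cv2.resize(c,None,fx=3.7 if n=='scene' else 5,fy=3.7 if n=='scene' else 5,interpolation=cv2.INTER_CUBIC)[:,:,::-1])
```

```text
t 12.7 p [0.5395 0.0708 0.0537] z [ 0.024 -0.321 -0.947] y [ 0.997  0.08  -0.002] phi 18.78 yaw(y) 94.62 F [-0.6 -0.8 -0.1] op 0.0552
j [-0.11  0.39 -0.35  1.88  0.5   1.07 -0.65]
theta now 78.93497719637548
[0.0015, 0.0, 0.0014, 0.0, -0.0178, 0.0, 0.0029, 0.0, 0.0028, 0.0001, -0.0344, 0.0001, 0.0043, 0.0, 0.0041, 0.0001, -0.0511, 0.0001, 0.0056, 0.0, 0.0055, 0.0001, -0.0678, 0.0001, 0.007, 0.0, 0.007, 0.0002, -0.0844, 0.0002, 0.0083, 0.0, 0.0084, 0.0002, -0.1011, 0.0002]
```

View pics/scene9.png

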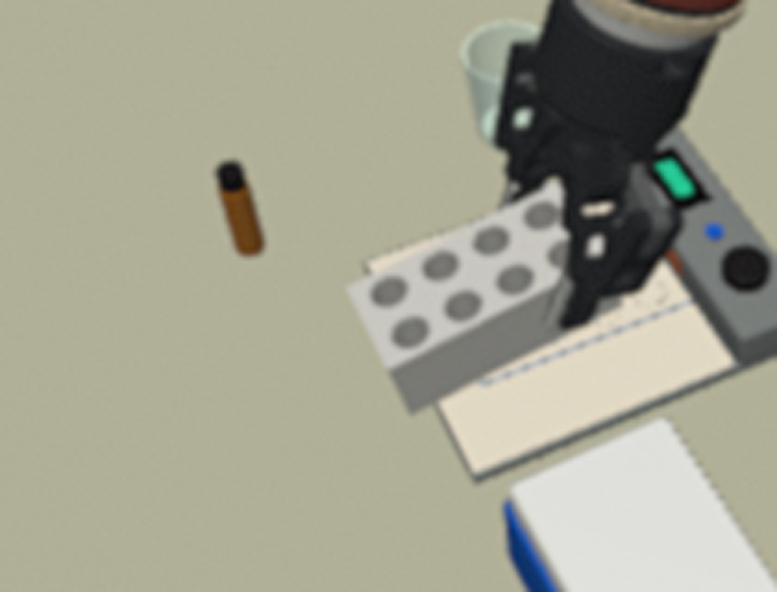

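View pics/top9.png

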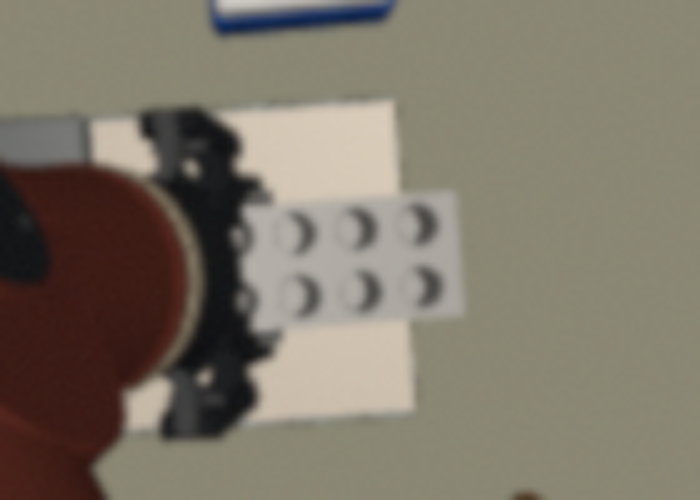

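```bash
cat >> h.py <<'E'
def pitch(n,p,d,ymax):
    P=cloud(n,d); g=p.mean(-1); f=np.array([-np.sin(np.radians(4.55)),np.cos(np.radians(4.55))]); 
    m=(P[...,2]>.035)&(P[...,2]<.09)&(abs(P[...,0]-.545)<.04)&(P[...,1]>-.06)&(P[...,1]<ymax)&(g>130)
    Q=P[m]
    for _ in range(6):
        A=np.c_[Q[:,:2]@f,np.ones(len(Q))]; c,*_=np.linalg.lstsq(A,Q[:,2],rcond=None); r=Q[:,2]-A@c; Q=Q[abs(r)<max(.0015,2*r.std())]
    print(n,'n',len(Q),'pitch deg up toward console',np.degrees(np.arctan(c[0])).round(2),'z at y=0',c[1].round(4),'res',r.std().round(5))
E
python3 - <<'E'
from h import *
for n in ('top','scene'):
    z=np.load(n+'9.npz'); pitch(n,z['p'],z['d'],.04)
E
```

```text
top n 460 pitch deg up toward console 9.36 z at y=0 0.066 res 0.00102
scene n 614 pitch deg up toward console 9.33 z at y=0 0.0674 res 0.0008
```

```bash
sed -i 's/^A0=60.15/A0=61.89/' h.py
python3 - <<'E'
from h import *
desc(); arc([81.5,82.5,83.5,84.5,85.5,86.5],27,80)
E
```

```text
t 12.8 p [0.5396 0.0709 0.0537] z [ 0.024 -0.321 -0.947] y [ 0.997  0.08  -0.002] phi 18.75 yaw(y) 94.61 F [-2.1 -0.8  0.2] op 0.0558
j [-0.11  0.39 -0.35  1.88  0.5   1.07 -0.65]
theta now 80.64496661648313
[0.0012, 0.0, 0.0012, 0.0, -0.0143, 0.0, 0.0026, 0.0, 0.0025, 0.0001, -0.0309, 0.0001, 0.004, 0.0, 0.0039, 0.0001, -0.0476, 0.0001, 0.0053, 0.0, 0.0054, 0.0001, -0.0643, 0.0001, 0.0067, 0.0, 0.0068, 0.0001, -0.0809, 0.0001, 0.008, 0.0, 0.0083, 0.0002, -0.0976, 0.0002]
```

Request:
play_rows(series=[0.0012,0,0.0012,0,-0.0143,0,0.0026,0,0.0025,0,-0.0309,0,0.004,0,0.0039,0,-0.0476,0,0.0053,0,0.0054,0,-0.0643,0,0.0067,0,0.0068,0,-0.0809,0,0.008,0,0.0083,0,-0.0976,0])

```text
t: 13.55
eef_pos: [0.5403, 0.0741, 0.0461]
tcp_rot: [0.663, 0.718, -0.145, 0.157]
contact_force: [-1.4, -0.6, -2.2]
opening: 0.0554
```

Run:
```python
from h import *
desc(); 
for n in ('scene','top'):
    p,d=get_image(n); np.savez(n+'10.npz',p=p,d=d); pitch(n,p,d,.04)
    c=p[150:270,130:290] if n=='scene' else p[150:250,200:340]
    cv2.imwrite(f"pics/{n}10.png",cv2.resize(c,None,fx=4.8,fy=4.8,interpolation=cv2.INTER_CUBIC)[:,:,::-1])
arc([87.3,88,88.6],27,80)
```

```text
t 13.55 p [0.5403 0.0741 0.0461] z [ 0.033 -0.416 -0.909] y [ 0.997  0.08  -0.   ] phi 24.67 yaw(y) 94.57 F [-1.4 -0.6 -2.2] op 0.0554
j [-0.19  0.44 -0.33  1.87  0.59  1.13 -0.76]
scene n 543 pitch deg up toward console 3.69 z at y=0 0.0624 res 0.00079
top n 454 pitch deg up toward console 3.58 z at y=0 0.0605 res 0.00118
theta now 86.5605949729202
[0.0011, 0.0, 0.001, 0.0, -0.0123, 0.0, 0.002, 0.0, 0.002, 0.0, -0.024, 0.0, 0.0029, 0.0, 0.0028, 0.0, -0.034, 0.0]
```

View pics/scene10.png

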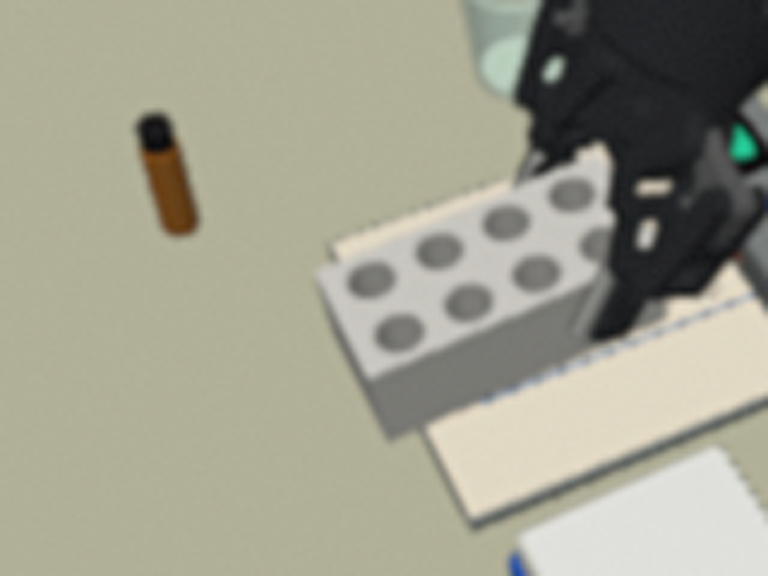

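Request:
play_rows(series=[0.0011,0,0.001,0,-0.0123,0,0.002,0,0.002,0,-0.024,0,0.0029,0,0.0028,0,-0.034,0,0.0029,0,0.0028,0,-0.034,0])

```text
t: 14.15
eef_pos: [0.5403, 0.0752, 0.0434]
tcp_rot: [0.66, 0.715, -0.157, 0.169]
contact_force: [-0.3, -0.8, -2.4]
opening: 0.056
```

Run:
```python
from h import *
desc(); 
for n in ('scene','top'):
    p,d=get_image(n); np.savez(n+'11.npz',p=p,d=d); pitch(n,p,d,.04)
arc([88.9,89.2,89.5],27,80)
```

```text
t 14.15 p [0.5403 0.0752 0.0434] z [ 0.036 -0.447 -0.894] y [ 0.997  0.08  -0.   ] phi 26.67 yaw(y) 94.59 F [-0.3 -0.8 -2.4] op 0.056
j [-0.22  0.45 -0.32  1.86  0.62  1.15 -0.79]
scene n 535 pitch deg up toward console 1.71 z at y=0 0.0607 res 0.00081
top n 437 pitch deg up toward console 1.58 z at y=0 0.0589 res 0.00115
theta now 88.52400965901761
[0.0005, 0.0, 0.0005, 0.0, -0.0063, -0.0, 0.001, 0.0, 0.0009, 0.0, -0.0113, -0.0, 0.0014, 0.0, 0.0013, 0.0, -0.0163, -0.0]
```

Request:
play_rows(series=[0.0005,0,0.0005,0,-0.0063,0,0.001,0,0.0009,0,-0.0113,0,0.0014,0,0.0013,0,-0.0163,0,0.0014,0,0.0013,0,-0.0163,0])

```text
t: 14.75
eef_pos: [0.5403, 0.0757, 0.0421]
tcp_rot: [0.659, 0.714, -0.162, 0.175]
contact_force: [1.8, -0.7, -2.6]
opening: 0.0556
```

Run:
```python
from h import *
desc(); 
for n in ('scene','top'):
    p,d=get_image(n); np.savez(n+'12.npz',p=p,d=d); pitch(n,p,d,.04)
arc([89.7,90,90.3],27,80)
```

```text
t 14.75 p [0.5403 0.0757 0.0421] z [ 0.037 -0.462 -0.886] y [ 0.997  0.08  -0.   ] phi 27.64 yaw(y) 94.58 F [ 1.8 -0.7 -2.6] op 0.0556
j [-0.23  0.46 -0.32  1.86  0.63  1.16 -0.81]
scene n 515 pitch deg up toward console 0.58 z at y=0 0.0599 res 0.00082
top n 425 pitch deg up toward console 0.79 z at y=0 0.058 res 0.00111
theta now 89.51235803484538
[0.0003, 0.0, 0.0003, 0.0, -0.0031, -0.0, 0.0007, 0.0, 0.0007, 0.0, -0.0081, -0.0, 0.0011, 0.0, 0.0011, 0.0, -0.0131, -0.0]
```

Request:
play_rows(series=[0.0003,0,0.0003,0,-0.0031,0,0.0007,0,0.0007,0,-0.0081,0,0.0007,0,0.0007,0,-0.0081,0])

```text
t: 15.22
eef_pos: [0.5402, 0.076, 0.0414]
tcp_rot: [0.658, 0.713, -0.165, 0.178]
contact_force: [0.9, 0.7, -2.5]
opening: 0.0557
```

Run:
```python
from h import *
desc(); 
for n in ('scene','top'):
    p,d=get_image(n); np.savez(n+'13.npz',p=p,d=d); pitch(n,p,d,.04)
arc([90.3,90.6],27,80)
```

```text
t 15.225 p [0.5402 0.076  0.0414] z [ 0.038 -0.47  -0.882] y [ 0.997  0.08  -0.   ] phi 28.13 yaw(y) 94.59 F [ 0.9  0.7 -2.5] op 0.0557
j [-0.24  0.47 -0.32  1.86  0.64  1.16 -0.81]
scene n 521 pitch deg up toward console 0.13 z at y=0 0.0595 res 0.00085
top n 418 pitch deg up toward console 0.13 z at y=0 0.0575 res 0.00111
theta now 90.00081443565809
[0.0004, 0.0, 0.0004, 0.0, -0.005, -0.0, 0.0009, 0.0, 0.0008, 0.0, -0.01, -0.0]
```

Request:
play_rows(series=[0.0003,0,0.0003,0,-0.0035,0,0.0003,0,0.0003,0,-0.0035,0,0.0003,0,0.0003,0,-0.0035,0])

```text
t: 15.7
eef_pos: [0.5402, 0.0761, 0.0411]
tcp_rot: [0.658, 0.712, -0.166, 0.18]
contact_force: [0.9, 1.3, -1.6]
opening: 0.0554
```

Run:
```python
from h import *
desc(); print(mv(0,0,-.3)); print(mv(0,0,-.6))
for n in ('scene','top'):
    p,d=get_image(n); np.savez(n+'14.npz',p=p,d=d); pitch(n,p,d,.04)
```

```text
t 15.7 p [0.5402 0.0761 0.0411] z [ 0.038 -0.473 -0.88 ] y [ 0.997  0.08  -0.   ] phi 28.32 yaw(y) 94.58 F [ 0.9  1.3 -1.6] op 0.0554
j [-0.24  0.47 -0.32  1.86  0.64  1.16 -0.82]
[0.0002, 0.0, 0.0004, 0.0, 0.0, 0.0]
[0.0004, 0.0, 0.0007, 0.0, 0.0, 0.0]
scene n 530 pitch deg up toward console 0.05 z at y=0 0.0594 res 0.00086
top n 407 pitch deg up toward console -0.41 z at y=0 0.0572 res 0.00101
```

Request:
play_rows(series=[0.0001,0,0.0002,0,0,0,0.0002,0,0.0004,0,0,0,0.0002,0,0.0004,0,0,0])

```text
t: 16.18
eef_pos: [0.5402, 0.0761, 0.0409]
tcp_rot: [0.658, 0.712, -0.166, 0.18]
contact_force: [1.2, 2.2, 2.0]
opening: 0.0556
```

Run:
```python
from h import *
desc()
s=get_state(); print(np.round(s['torque'],3))
for n in ('scene','top'):
    p,d=get_image(n); np.savez(n+'15.npz',p=p,d=d); pitch(n,p,d,.04)
    c=p[150:270,130:290] if n=='scene' else p[150:250,200:340]
    cv2.imwrite(f"pics/{n}15.png",cv2.resize(c,None,fx=4.8,fy=4.8,interpolation=cv2.INTER_CUBIC)[:,:,::-1])
```

```text
t 16.175 p [0.5402 0.0761 0.0409] z [ 0.038 -0.473 -0.88 ] y [ 0.997  0.08  -0.   ] phi 28.32 yaw(y) 94.58 F [1.2 2.2 2. ] op 0.0556
j [-0.24  0.47 -0.32  1.86  0.64  1.16 -0.82]
[0.469 0.044 0.099]
scene n 511 pitch deg up toward console -0.12 z at y=0 0.0593 res 0.00086
top n 409 pitch deg up toward console -0.02 z at y=0 0.0574 res 0.00098
```

View pics/scene15.png

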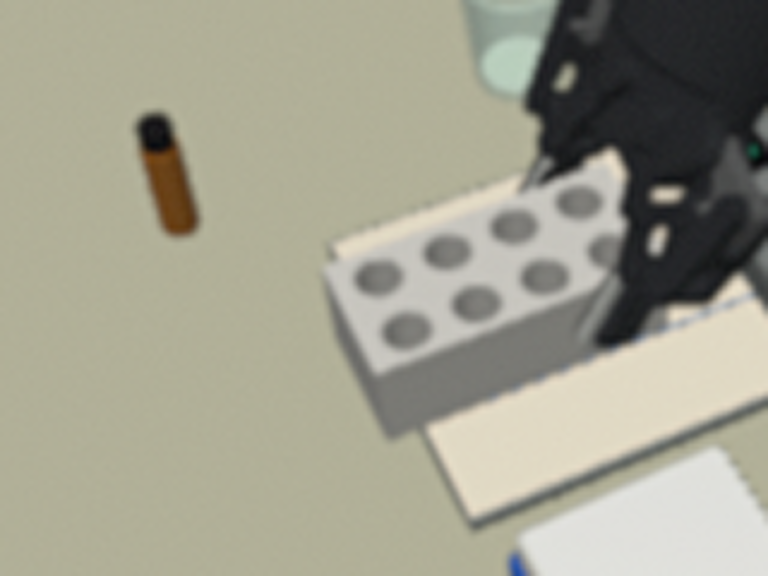

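View pics/top15.png

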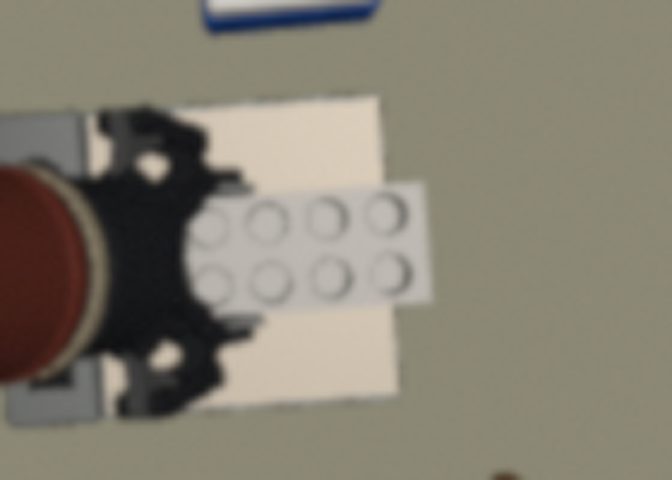

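```bash
cat >> h.py <<'E'
def px(n,u,v,z):
    m=camera_model(n); f=192/np.tan(np.radians(m['fov_y']/2)); M=np.array(m['cam_to_world']); r=M[:3,:3]@np.array([(u-m['cx'])/f,(v-m['cy'])/f,1]); o=M[:3,3]; return (o+r*(z-o[2])/r[2])*1000
E
python3 - <<'E'
from h import *
U=lambda u,v:(u/4.8+200-.4,v/4.8+150-.4)
zb=-.0008
c=[px('top',*U(*q),.0582+zb) for q in ((425,182),(432,300))]; e=[px('top',*U(*q),.0142+zb) for q in ((378,96),(398,395))]
print(np.round(c,1),np.round(e,1)); M=(c[0]+c[1])/2-(e[0]+e[1])/2
ang=np.arctan2((e[0]-e[1])[1],(e[0]-e[1])[0]); angb=np.arctan2((c[0]-c[1])[1],(c[0]-c[1])[0]); print(np.degrees([ang,angb]),np.linalg.norm(e[0]-e[1]),np.linalg.norm(c[0]-c[1]))
yaw=np.radians(94.55); f=np.array([np.cos(yaw),np.sin(yaw)]); print('fwd',M[:2]@f,'left',M[:2]@[-f[1],f[0]])
z=np.load('top15.npz'); P=cloud('top',z['d']); g=z['p'].mean(-1)
m=(abs(P[...,2]-.0575)<.006)&(abs(P[...,0]-.545)<.05)&(P[...,1]<.045)&(P[...,1]>-.05)&(g>100)
m=cv2.morphologyEx(m.astype(np.uint8),cv2.MORPH_CLOSE,np.ones((7,7)));m=cv2.morphologyEx(m,cv2.MORPH_OPEN,np.ones((5,5)))>0
print(rect(P[m]))
E
```

```text
[[575.4 -18.3  57.4]
 [520.5 -22.1  57.4]] [[619.1   1.   13.4]
 [472.5 -10.2  13.4]]
[4.38561553 3.90493148] 146.95887480794886 55.06551818449195
fwd -15.69851187282363 left -0.875945575186596
(array([545.4,  12.6]), array([54.7, 64.6]), 3.27)
```

```bash
cat >> h.py <<'E'
E0=np.array([546.5,-5.7])  # edge mid, top cam
def rectify(n,p,z,yaw=94.55,fw=(-30,170),lat=(-90,90),s=4,E=E0):
    y=np.radians(yaw); f=np.array([np.cos(y),np.sin(y)]); l=np.array([-f[1],f[0]])
    m=camera_model(n); F=192/np.tan(np.radians(m['fov_y']/2)); Mi=np.linalg.inv(np.array(m['cam_to_world']))
    a=np.arange(fw[0],fw[1],1/s); b=np.arange(lat[0],lat[1],1/s); A,B=np.meshgrid(a,b,indexing='ij')
    W=np.stack([E[0]+A*f[0]+B*l[0],E[1]+A*f[1]+B*l[1],np.full_like(A,z*1000),np.full_like(A,1000)],-1)/1000
    C=W@Mi.T; u=C[...,0]/C[...,2]*F+m['cx']; v=C[...,1]/C[...,2]*F+m['cy']
    return a,b,cv2.remap(p.astype(np.float32).mean(-1) if p.ndim==3 else p,u.astype(np.float32),v.astype(np.float32),cv2.INTER_CUBIC)
def edges(x,prof,lo,hi,sg):
    g=np.gradient(cv2.GaussianBlur(prof.reshape(-1,1).astype(np.float32),(1,9),0).ravel())*sg; k=(x>lo)&(x<hi); i=np.where(k)[0][np.argmax(g[k])]
    w=slice(max(i-6,0),i+7); ww=np.clip(g[w],0,None); return round(float((x[w]*ww).sum()/ww.sum()),2)
E
python3 - <<'E'
from h import *
z0=np.load('top0.npz')['p']; z1=np.load('top15.npz')['p']
a,b,I=rectify('top',z0,.0134)
for lo,hi in ((5,30),(40,70),(80,120),(120,140)):
    pr=I[(a>lo)&(a<hi)].mean(0); print('stirrer sides',lo,edges(b,pr,-82,-65,1),edges(b,pr,65,82,-1))
for lo,hi in ((-65,-40),(-20,20),(40,65)):
    pr=I[:,(b>lo)&(b<hi)].mean(1); print('front edge at lat',lo,edges(a,pr,-8,8,1),'console foot/top', edges(a,pr,130,160,-1))
a,b,I=rectify('top',z1,.0574)
for lo,hi in ((-10,5),(5,20),(20,35)):
    pr=I[(a>lo)&(a<hi)].mean(0); print('block sides',lo,edges(b,pr,-34,-23,1 if hi<0 else -0 or 1),edges(b,pr,23,34,-1),edges(b,pr,-34,-23,-1),edges(b,pr,23,34,1))
for lo,hi in ((-25,-12),(-8,8),(12,25)):
    pr=I[:,(b>lo)&(b<hi)].mean(1); print('toe end',lo,edges(a,pr,-24,-8,1))
cv2.imwrite('pics/rect.png',cv2.resize(I,None,fx=.9,fy=.75))
E
```

```text
stirrer sides 5 -72.97 73.51
stirrer sides 40 -72.96 73.51
stirrer sides 80 -72.75 73.5
stirrer sides 120 -72.91 73.3
front edge at lat -65 1.03 console foot/top 144.94
front edge at lat -20 1.01 console foot/top 144.75
front edge at lat 40 1.0 console foot/top 144.74
block sides -10 -28.89 28.25 -23.44 23.11
block sides 5 -34.68 34.84 -25.7 25.57
block sides 20 -33.5 34.44 -24.68 24.25
toe end -25 -14.04
toe end -8 -14.43
toe end 12 -14.1[ WARN:0@0.328] global loadsave.cpp:1063 imwrite_ Unsupported depth image for selected encoder is fallbacked to CV_8U.
```

View pics/rect.png

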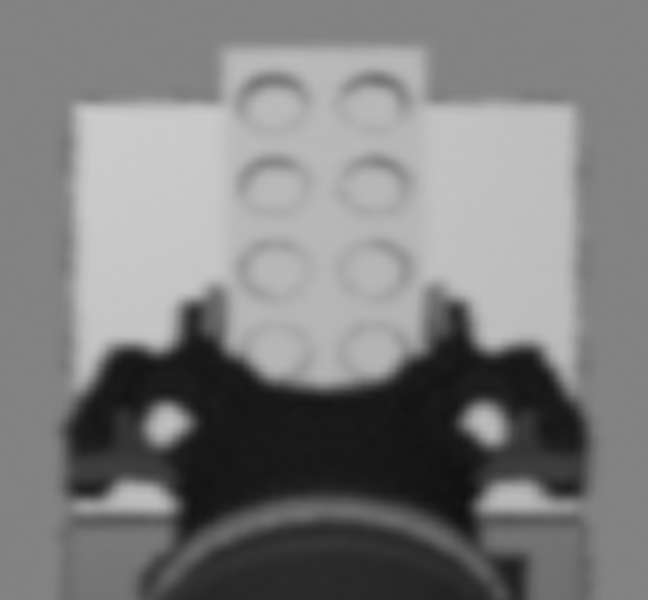

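Run:
```python
from h import *
desc()
for f,l in ((3,.1),(9,.3),(15,.5),(21,.5),(27,.5),(32,.5),(35,.5)): print(mv(f,l,0))
print(mv(0,0,.2))
```

```text
t 16.275 p [0.5402 0.0761 0.0409] z [ 0.038 -0.473 -0.88 ] y [0.997 0.08  0.   ] phi 28.32 yaw(y) 94.58 F [0.1 3.5 2.5] op 0.0555
j [-0.24  0.47 -0.32  1.86  0.64  1.16 -0.82]
[0.0035, -0.0001, -0.0019, 0.0, 0.0, 0.0]
[0.0106, -0.0004, -0.0057, 0.0, 0.0, 0.0]
[0.0176, -0.0007, -0.0095, 0.0, 0.0, 0.0]
[0.0246, -0.0007, -0.0133, 0.0, 0.0, 0.0]
[0.0317, -0.0006, -0.0171, 0.0, 0.0, 0.0]
[0.0376, -0.0006, -0.0202, 0.0, 0.0, 0.0]
[0.0411, -0.0006, -0.0221, 0.0, 0.0, 0.0]
[-0.0001, 0.0, -0.0002, 0.0, 0.0, 0.0]
```

Request:
play_rows(series=[0.0035,-0.0001,-0.0019,0,0,0,0.0088,-0.0003,-0.0047,0,0,0,0.0141,-0.0006,-0.0076,0,0,0,0.0194,-0.0006,-0.0105,0,0,0,0.0246,-0.0006,-0.0133,0,0,0,0.0246,-0.0006,-0.0133,0,0,0])

```text
t: 17.02
eef_pos: [0.5378, 0.0962, 0.0409]
tcp_rot: [0.658, 0.712, -0.167, 0.18]
contact_force: [-0.6, -2.7, 5.2]
opening: 0.0557
```

Run:
```python
from h import *
desc()
for f in (4,9,13,15): print(mv(f,0,0))
p,d=get_image('top'); np.savez('top16.npz',p=p,d=d)
pitch('top',p,d,.06)
a,b,I=rectify('top',p,.0574)
for lo,hi in ((8,20),(20,30)):
    pr=I[(a>lo)&(a<hi)].mean(0); print('block sides',lo,edges(b,pr,-34,-25,-1),edges(b,pr,25,34,1))
for lo,hi in ((-25,-12),(-8,8),(12,25)):
    pr=I[:,(b>lo)&(b<hi)].mean(1); print('toe end',lo,edges(a,pr,-5,15,-1),edges(a,pr,-5,15,1))
c=p[150:250,200:340]; cv2.imwrite("pics/top16.png",cv2.resize(c,None,fx=4.8,fy=4.8,interpolation=cv2.INTER_CUBIC)[:,:,::-1])
```

```text
t 17.025 p [0.5378 0.0962 0.0409] z [ 0.037 -0.474 -0.88 ] y [ 0.997  0.079 -0.001] phi 28.4 yaw(y) 94.52 F [-0.6 -2.7  5.2] op 0.0557
j [-0.27  0.48 -0.33  1.84  0.63  1.19 -0.84]
[0.0047, -0.0, -0.0025, 0.0, 0.0, 0.0]
[0.0106, -0.0, -0.0057, 0.0, 0.0, 0.0]
[0.0152, -0.0, -0.0082, 0.0, 0.0, 0.0]
[0.0176, -0.0, -0.0095, 0.0, 0.0, 0.0]
top n 426 pitch deg up toward console -0.07 z at y=0 0.0573 res 0.00113
block sides 8 -26.79 27.58
block sides 20 -24.96 26.15
toe end -25 14.42 4.03
toe end -8 15.03 4.45
toe end 12 14.06 4.16
```

View pics/top16.png

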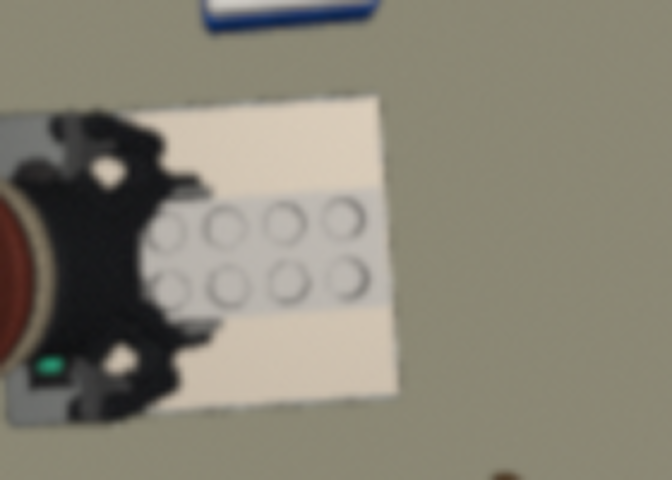

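Request:
play_rows(series=[0.0046,0,-0.0027,0,0,0,0.0105,0,-0.0059,0,0,0,0.0151,0,-0.0084,0,0,0,0.0175,0,-0.0097,0,0,0,0.0175,0,-0.0097,0,0,0])

```text
t: 17.7
eef_pos: [0.5367, 0.112, 0.0409]
tcp_rot: [0.658, 0.713, -0.166, 0.18]
contact_force: [0.2, -3.6, 2.5]
opening: 0.0557
```

Run:
```python
from h import *
desc()
for f in (1,2,3,4): print(mv(f,0,0))
for n in ('scene',):
    p,d=get_image(n); c=p[140:260,150:330]; cv2.imwrite(f"pics/{n}17.png",cv2.resize(c,None,fx=4.4,fy=4.4,interpolation=cv2.INTER_CUBIC)[:,:,::-1])
```

```text
t 17.7 p [0.5367 0.112  0.0409] z [ 0.038 -0.473 -0.88 ] y [ 0.997  0.08  -0.   ] phi 28.31 yaw(y) 94.59 F [ 0.2 -3.6  2.5] op 0.0557
j [-0.29  0.49 -0.33  1.83  0.63  1.2  -0.86]
[0.0012, 0.0, -0.0006, 0.0, 0.0, 0.0]
[0.0023, 0.0, -0.0013, 0.0, 0.0, 0.0]
[0.0035, 0.0, -0.0019, 0.0, 0.0, 0.0]
[0.0047, 0.0, -0.0025, 0.0, 0.0, 0.0]
```

View pics/scene17.png

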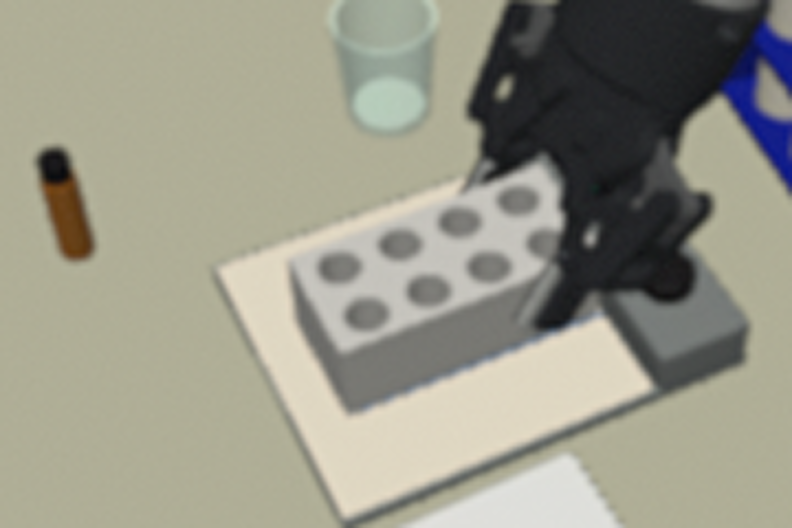

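Request:
play_rows(series=[0.0012,0,-0.0006,0,0,0,0.0023,0,-0.0013,0,0,0,0.0031,0,-0.0017,0,0,0,0.0031,0,-0.0017,0,0,0])

```text
t: 18.25
eef_pos: [0.5365, 0.1145, 0.0409]
tcp_rot: [0.658, 0.712, -0.166, 0.18]
contact_force: [-0.2, -4.4, 1.3]
opening: 0.0559
```

Run:
```python
from h import *
desc()
for f in (.5,1,1.5): print(mv(f,0,0))
```

```text
t 18.25 p [0.5365 0.1145 0.0409] z [ 0.038 -0.473 -0.88 ] y [ 0.997  0.08  -0.   ] phi 28.32 yaw(y) 94.58 F [-0.2 -4.4  1.3] op 0.0559
j [-0.29  0.49 -0.33  1.82  0.63  1.2  -0.86]
[0.0006, 0.0, -0.0003, 0.0, 0.0, 0.0]
[0.0012, 0.0, -0.0006, 0.0, 0.0, 0.0]
[0.0018, 0.0, -0.0009, 0.0, 0.0, 0.0]
```

Request:
play_rows(series=[0.0006,0,-0.0003,0,0,0,0.0012,0,-0.0006,0,0,0,0.0012,0,-0.0006,0,0,0])

```text
t: 18.62
eef_pos: [0.5365, 0.1153, 0.0409]
tcp_rot: [0.658, 0.712, -0.166, 0.18]
contact_force: [1.3, -4.9, 0.8]
opening: 0.056
```

Request:
play_rows(series=[0.0006,0,-0.0003,0,0,0,0.0012,0,-0.0006,0,0,0,0.0012,0,-0.0006,0,0,0])

```text
t: 19.0
eef_pos: [0.5365, 0.1154, 0.0409]
tcp_rot: [0.658, 0.712, -0.167, 0.18]
contact_force: [0.9, -7.2, 1.8]
opening: 0.0561
```

Request:
play_rows(series=[0.0006,0,-0.0003,0,0,0,0.0006,0,-0.0003,0,0,0,0.0006,0,-0.0003,0,0,0,0.0006,0,-0.0003,0,0,0])

```text
t: 19.5
eef_pos: [0.5365, 0.1154, 0.0409]
tcp_rot: [0.658, 0.712, -0.167, 0.18]
contact_force: [0.8, -8.4, 0.3]
opening: 0.0555
```

Run:
```python
from h import *
desc(); print(np.round(get_state()['torque'],3))
for n in ('scene','top'):
    p,d=get_image(n); np.savez(n+'18.npz',p=p,d=d); c=p[140:260,150:330] if n=='scene' else p[150:250,170:310]; cv2.imwrite(f"pics/{n}18.png",cv2.resize(c,None,fx=4.4,fy=4.4,interpolation=cv2.INTER_CUBIC)[:,:,::-1])
a,b,I=rectify('top',p,.0574)
for lo,hi in ((10,25),(25,40),(40,50),(30,70)):
    pr=I[(a>lo)&(a<hi)].mean(0); print('block sides',lo,edges(b,pr,-32,-25,-1),edges(b,pr,25,32,1))
for lo,hi in ((-25,-12),(-8,8),(12,25)):
    pr=I[:,(b>lo)&(b<hi)].mean(1); print('toe end',lo,edges(a,pr,18,32,-1),edges(a,pr,18,32,1))
```

```text
t 19.5 p [0.5365 0.1154 0.0409] z [ 0.037 -0.475 -0.879] y [ 0.997  0.078 -0.001] phi 28.43 yaw(y) 94.48 F [ 0.8 -8.4  0.3] op 0.0555
j [-0.29  0.5  -0.33  1.82  0.63  1.2  -0.87]
[-1.27  -0.092  0.048]
block sides 10 -28.54 32.24
block sides 25 -25.78 25.98
block sides 40 -25.58 25.26
block sides 30 -25.44 25.22
toe end -25 32.12 18.62
toe end -8 25.47 nan
toe end 12 32.01 19.0h.py:60: RuntimeWarning: invalid value encountered in scalar divide
  w=slice(max(i-6,0),i+7); ww=np.clip(g[w],0,None); return round(float((x[w]*ww).sum()/ww.sum()),2)
```

View pics/scene18.png

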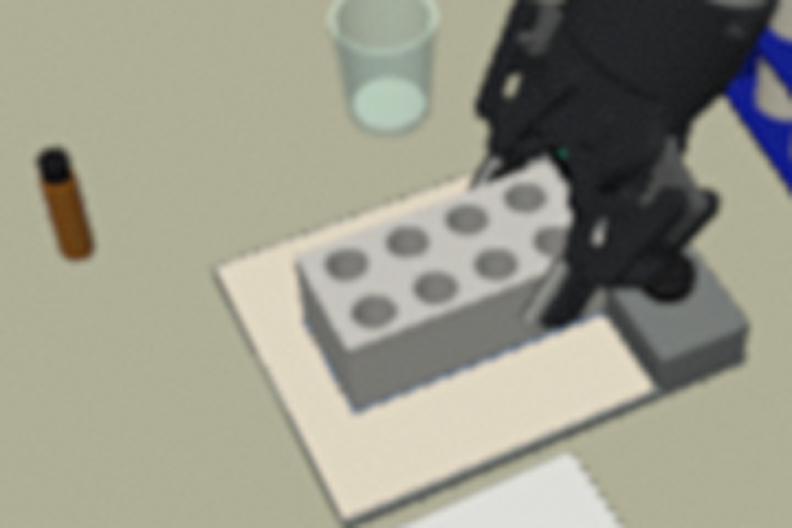

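View pics/top18.png

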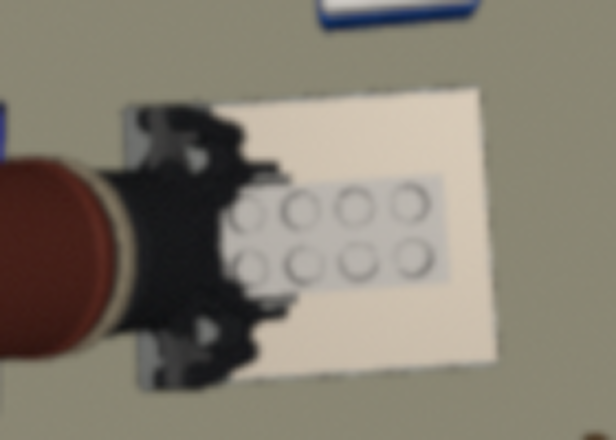

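Request:
play_rows(series=[0.0006,0,-0.0003,0,0,0,0.0006,0,-0.0003,0,0,0,0.0006,0,-0.0003,0,0,0,0.0006,0,-0.0003,0,0,0,0.0006,0,-0.0003,0,0,0])

```text
t: 20.23
eef_pos: [0.5364, 0.1154, 0.0409]
tcp_rot: [0.658, 0.712, -0.167, 0.18]
contact_force: [0.4, -9.6, 1.4]
opening: 0.0554
```

Request:
play_rows(series=[-0.0006,0,0.0003,0,0,0,-0.0012,0,0.0006,0,0,0,-0.0012,0,0.0006,0,0,0])

```text
t: 20.6
eef_pos: [0.5364, 0.1154, 0.0409]
tcp_rot: [0.658, 0.712, -0.167, 0.18]
contact_force: [0.9, -6.8, 1.3]
opening: 0.0553
```

Request:
play_rows(series=[0,0,0,0,0,0,0,0,0,0,0,0,0,0,0,0,0,0,0,0,0,0,0,0,0,0,0,0,0,0,0,0,0,0,0,0], grip=0.9)

```text
t: 21.35
eef_pos: [0.5364, 0.1164, 0.0409]
tcp_rot: [0.658, 0.712, -0.166, 0.18]
contact_force: [-0.2, 0.2, -0.1]
opening: 0.0811
```

Run:
```python
from h import *
desc()
for u in (15,40,80,130): print(mv(0,0,u))
for n in ('scene','top'):
    p,d=get_image(n); np.savez(n+'19.npz',p=p,d=d); c=p[140:260,150:330] if n=='scene' else p[150:250,170:310]; cv2.imwrite(f"pics/{n}19.png",cv2.resize(c,None,fx=4.4,fy=4.4,interpolation=cv2.INTER_CUBIC)[:,:,::-1])
```

```text
t 21.35 p [0.5364 0.1164 0.0409] z [ 0.038 -0.473 -0.88 ] y [ 0.997  0.08  -0.   ] phi 28.32 yaw(y) 94.57 F [-0.2  0.2 -0.1] op 0.0811
j [-0.29  0.5  -0.33  1.82  0.63  1.2  -0.87]
[-0.0095, -0.0, -0.0176, 0.0, 0.0, 0.0]
[-0.0253, -0.0, -0.047, 0.0, 0.0, 0.0]
[-0.0506, -0.0, -0.0939, 0.0, 0.0, 0.0]
[-0.0822, -0.0, -0.1526, 0.0, 0.0, 0.0]
```

View pics/scene19.png

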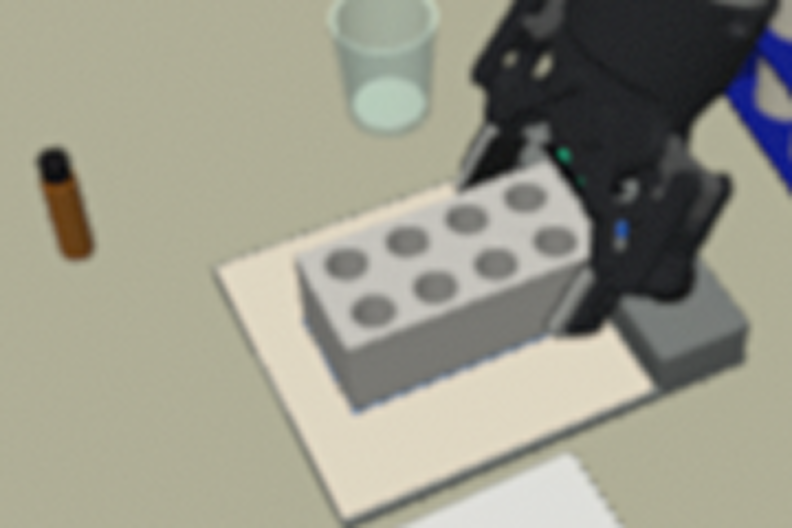

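View pics/top19.png

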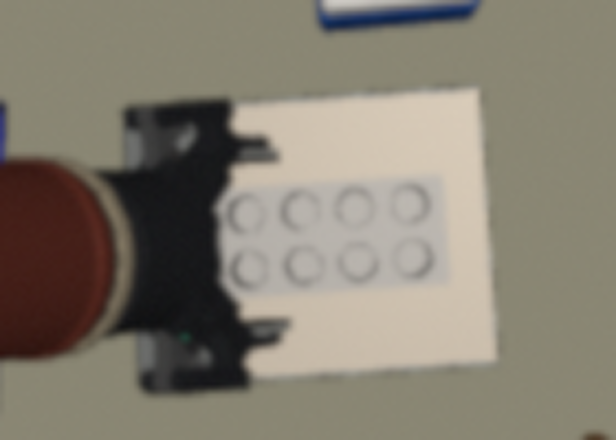

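Request:
play_rows(series=[-0.0095,0,-0.0176,0,0,0,-0.0253,0,-0.047,0,0,0,-0.0506,0,-0.0939,0,0,0,-0.0822,0,-0.1526,0,0,0,-0.0822,0,-0.1526,0,0,0,-0.0822,0,-0.1526,0,0,0])

```text
t: 22.2
eef_pos: [0.5366, 0.1165, 0.1721]
tcp_rot: [0.658, 0.712, -0.165, 0.18]
contact_force: [1.3, -0.2, -1.5]
opening: 0.0814
```

Run:
```python
from h import *
desc()
p,Rr=cur(); print(row(p,Rr,p+[-.05,-.25,.1],Rr))
```

```text
t 22.2 p [0.5366 0.1165 0.1721] z [ 0.039 -0.472 -0.881] y [0.997 0.08  0.001] phi 28.29 yaw(y) 94.57 F [ 1.3 -0.2 -1.5] op 0.0814
j [-0.27  0.33 -0.36  1.73  0.54  1.4  -0.72]
[-0.3512, -0.0928, 0.0374, 0.0, 0.0, 0.0]
```

Request:
play_rows(series=[-0.3512,-0.0928,0.0374,0,0,0,-0.3512,-0.0928,0.0374,0,0,0,-0.3512,-0.0928,0.0374,0,0,0,-0.3512,-0.0928,0.0374,0,0,0,-0.3512,-0.0928,0.0374,0,0,0,-0.3512,-0.0928,0.0374,0,0,0,-0.3512,-0.0928,0.0374,0,0,0])

```text
t: 23.08
eef_pos: [0.4865, -0.1325, 0.2703]
tcp_rot: [0.657, 0.713, -0.166, 0.179]
contact_force: [0.3, -0.2, 0.2]
opening: 0.0814
```

Run:
```python
from h import *
desc()
for n in ('scene','top'):
    p,d=get_image(n); np.savez(n+'20.npz',p=p,d=d); c=p[120:260,150:330] if n=='scene' else p[150:250,170:310]; cv2.imwrite(f"pics/{n}20.png",cv2.resize(c,None,fx=4.2,fy=4.2,interpolation=cv2.INTER_CUBIC)[:,:,::-1])
    pitch(n,p,d,.12)
    P=cloud(n,d)
    m=(abs(P[...,2]-(.0574 if n=='top' else .0594))<.005)&(abs(P[...,0]-.54)<.05)&(P[...,1]>.0)&(P[...,1]<.16)
    m=cv2.morphologyEx(m.astype(np.uint8),cv2.MORPH_CLOSE,np.ones((9,9)));m=cv2.morphologyEx(m,cv2.MORPH_OPEN,np.ones((5,5)))>0
    print(n,rect(P[m]))
    def st(name,r,zlo,zhi):
        Q=P[r[1]:r[3],r[0]:r[2]].reshape(-1,3); Q=Q[(Q[:,2]>zlo)&(Q[:,2]<zhi)]; print(name,len(Q),rect(Q))
    if n=='top':
        st('beaker',(215,250,255,285),.03,.09); st('vial',(295,240,320,265),.03,.09); st('box',(230,90,285,162),.05,.09); st('rack',(125,160,180,255),.02,.2)
```

```text
t 23.075 p [ 0.4865 -0.1325  0.2703] z [ 0.037 -0.473 -0.881] y [ 0.997  0.081 -0.002] phi 28.3 yaw(y) 94.64 F [ 0.3 -0.2  0.2] op 0.0814
j [ 0.04  0.   -0.2   1.9   0.51  1.32 -0.22]
scene n 854 pitch deg up toward console 0.05 z at y=0 0.0593 res 0.0008
scene (array([539.6,  82.5]), array([ 57.5, 121. ]), 5.11)
top n 696 pitch deg up toward console 0.1 z at y=0 0.0572 res 0.00114
top (array([539.3,  78.5]), array([ 55.9, 117.1]), 4.56)
beaker 0 (array([0., 0.]), array([0., 0.]), 0.0)
vial 0 (array([0., 0.]), array([0., 0.]), 0.0)
box 1827 (array([712.9,  50.9]), array([116.6,  82. ]), 6.52)
rack 2157 (array([525.3, 282.7]), array([ 50.8, 169.1]), 89.31)
```

View pics/scene20.png

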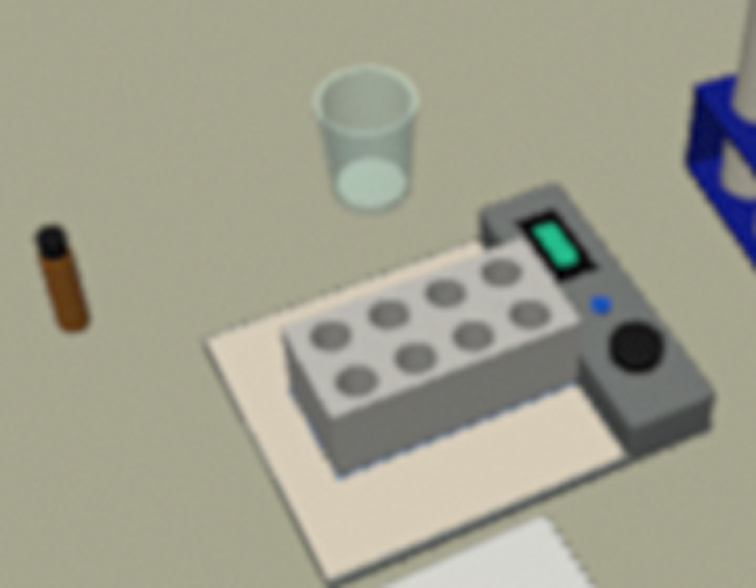

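View pics/top20.png

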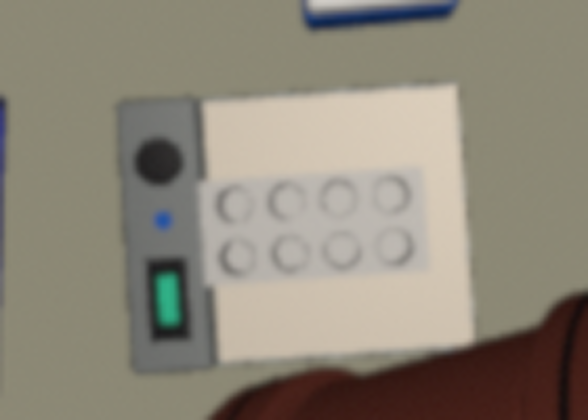

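Run:
```python
from h import *
p=np.load('top20.npz')['p']; s=p.max(-1).astype(np.float32)-p.min(-1)  # saturation-ish
a,b,I=rectify('top',p,.0574); a,b,S=rectify('top',s,.0574)
for X,nm in ((I,'I'),(S,'S')):
  for lo,hi in ((30,55),(55,85),(85,115),(115,135)):
    pr=X[(a>lo)&(a<hi)].mean(0); print(nm,'sides',lo,edges(b,pr,-33,-24,-1),edges(b,pr,24,33,1))
  for lo,hi in ((-25,-15),(-5,5),(15,25)):
    pr=X[:,(b>lo)&(b<hi)].mean(1); print(nm,'toe',edges(a,pr,19,32,-1),'head',edges(a,pr,138,150,-1),edges(a,pr,138,150,1))
a,b,I=rectify('top',p,.0354)
for lo,hi in ((-65,-40),(40,50)):
    pr=I[:,(b>lo)&(b<hi)].mean(1); print('console top front',edges(a,pr,138,152,1),edges(a,pr,138,152,-1))
cv2.imwrite('pics/s20.png',cv2.resize(S*8,None,fx=.8,fy=.7).clip(0,255).astype(np.uint8))
# scene cam zoom on head/console
q=np.load('scene20.npz')['p'][170:235,255:325]; cv2.imwrite('pics/z20.png',cv2.resize(q,None,fx=9,fy=9,interpolation=cv2.INTER_CUBIC)[:,:,::-1])
```

```text
I sides 30 -24.12 25.23
I sides 55 -24.22 25.51
I sides 85 -24.93 25.75
I sides 115 -24.15 25.88
I toe 25.9 head 145.28 137.87
I toe 25.52 head 146.12 137.77
I toe 32.1 head 145.5 137.93
S sides 30 -26.81 28.76
S sides 55 -26.97 28.55
S sides 85 -27.24 28.79
S sides 115 -27.25 28.73
S toe 25.9 head 145.3 138.59
S toe 25.48 head 145.92 150.31
S toe 25.12 head 145.18 137.71
console top front 147.65 142.95
console top front 148.24 142.56
```

View pics/z20.png

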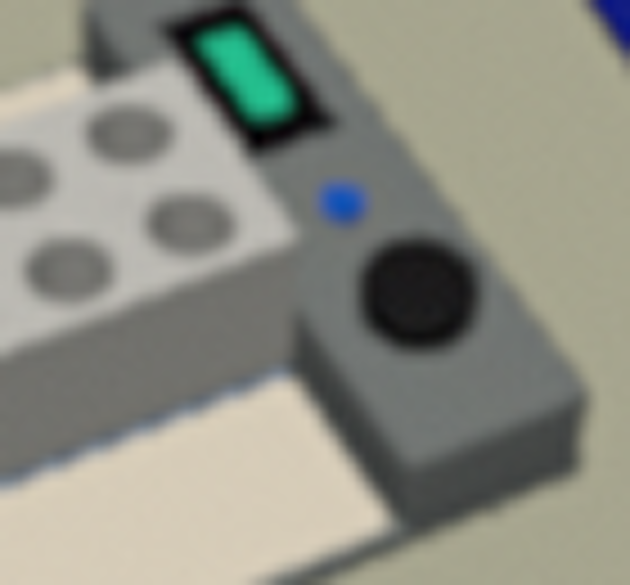

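Run:
```python
from h import *
a=np.load('scene0.npz')['p'].astype(int); b=np.load('scene20.npz')['p'].astype(int)
D=abs(a-b).max(-1)
for n,r in dict(beaker=(220,130,253,170),vial=(155,170,172,198),box=(232,250,318,335),rack=(312,100,380,210)).items(): print(n,D[r[1]:r[3],r[0]:r[2]].mean().round(2),np.percentile(D[r[1]:r[3],r[0]:r[2]],99))
print(sign_off())
```

```text
beaker 5.54 8.0
vial 7.48 103.5
box 5.98 9.0
rack 5.09 7.0
the job is handed in; nothing more can be done
None
```

The block is lying on the stirrer with its wells up, square and against the console's temperature contact, and the job is handed in.

**How it went:**
- I gripped the block high on its plain sides and carried it upright to the front edge. There I squared it up with a push of about 6 N.
- I tipped it over the edge in small held steps, with forces on the tool of about 6 N or less in the readings. It went down the last fraction of a degree under control, until the readings showed the stirrer carrying it.
- I slid it back about 39 mm, shifting it sideways by about half a millimetre to centre it, until the contact stopped it. I pressed with 8–10 N for about a second, eased off, opened the gripper and lifted straight up. The clock stood at about 23 s.

**Last checks:**
- **Flatness:** the block is level to about 0.1° in both cameras.
- **Position:** its ends sit about 24.5 mm and 144.5 mm behind the stirrer's front edge. Against the console would be 25 to 145 mm, so that matches within measuring error.
- **Centring and squareness:** it is about 0.5 mm off the midline and square to within about half a degree.
- **Bystanders:** the beaker, tip box and tube rack look unchanged in the scene camera.

**Checks that disagreed or were blocked:**
- In the final top view the arm hid the beaker and vial, so I could only check them in the scene camera.
- The automatic comparison flagged a change in the vial's window. I put this down to the block's corner having been in that window at the start, because the vial's cap is within a pixel of where it began.
- The block turned about 1.7° within the grip during the tip. I measured it from the depth image and allowed for it in the rest of the lowering.

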